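Square a slide carrier in the corner, load the lift table, wind it up and back off

TASK

Slide the flat slide carrier along the white squaring board, without picking it up, until it sits snugly against both steel stops of the board's corner, with its long side along the far stop. Then grip it there, lift it straight up well clear of the board, set it down flat between the lugs of the lift table's platform and let go. Crank the lift's handwheel clockwise until it comes up against its stop, back it off by a quarter turn, and leave everything else on the bench where it is.

Things in the scene. Friction and masses are not known exactly. Their poses are not given: they have to be found in the camera images.
- carrier_center (a point): Centre (half-way up) of the slide carrier: a loose flat dark metal bar with three glass windows on top, 50 mm (its x) x 140 mm (its y, the long way) x 12 mm high, about 0.2 kg; it starts lying skewed on the squaring board. Its two ends are alike.
- corner_home (a point): Fixed point on the white squaring board (slab 260 mm along its x, 300 mm along its y, upper face 10 mm above the bench): where the carrier's centre is when it sits in the corner, 6 mm above the board's face; 93 mm to +x and 68 mm to -y of the board's middle. x and y are the board's axes. The board is open on its -x and +y sides.
- far_stop (a point): Point on the board's face at the foot of the far stop, 25 mm to +x of corner_home: two steel strips in line along the board's y, 16 mm high, 12 mm thick, with a 72 mm gap between them, centred on this point, for a finger; the strip nearer the corner has a slanted lead-in. The carrier's long side goes against them.
- right_stop (a point): Point on the board's face at the foot of the right stop, 70 mm to -y of corner_home: a steel strip along the board's x, 16 mm high, 12 mm thick. One end of the carrier goes against it.
- platform_seat (a point): Centre of the carrier's seat, on the upper face of the lift's platform; x, y are the platform's axes. The seated carrier lies along y, its centre 6 mm above this point, 2.5 mm of play all round between corner lugs 7 mm high. Midway, 90 mm of each long side is free for fingers, the platform 46 mm wide. It is 75 to 96 mm above the bench and rises 2 mm per radian of the wheel.
- wheel (a joint): Angle of the handwheel (rad), growing clockwise seen from above. It starts anywhere between 1 and 3.5 and meets a firm stop at 10.5. It turns stiffly (about 0.1 N m, 2 to 3 N at the crank) and stays where it is left.
- wheel_axis (a point): Fixed point on the handwheel's upright axis, at the upper face of its disc (110 mm across), 74 mm above the bench, beside the platform at 175 mm to its -y. x and y are the lift's axes, parallel to the platform's; at wheel angle 0 the crank is on its -x side.
- crank_center (a point): Centre (half-way up) of the handwheel's crank handle: an upright black cylinder, 20 mm in diameter, 45 mm high, from 3 mm to 48 mm above the disc, 45 mm from the wheel's axis. It spins freely on its pin, so it can be held firmly while it goes round.
- petri_stack: Stack of three clear lab dishes, 92 mm across, 48 mm high; a bystander, origin under its centre.
- dish: Single clear lab dish, 92 mm across, 15 mm high; a bystander, origin under its centre.
- mouse: Black computer mouse, 100 x 60 x 30 mm; a bystander, origin under its centre.
- marker: White marker pen with black cap, 130 x 15 mm, lying on the bench between the board and the lift; a bystander, origin under its middle.
- bottle: Round glass jar with white cap, 60 mm across, 100 mm high; a bystander, origin under its centre.
- tip_box: Grey plastic box with clear lid, 112 x 82 x 54 mm; a bystander, origin under its centre.
Not all that is in view belongs to the job. Leave any blue or pink look-alike of the part that bears carrier_center alone.

How it is judged (in metres and radians):
On the way, in this order (a step that is already met when the one before it is completed fails the run):
1. the carrier lies flat in the board's corner: within 3 mm of home along each axis, square to within 0.04 rad (x of carrier_center in the frame of corner_home between -0.003 and 0.003 m and y of carrier_center in the frame of corner_home between -0.003 and 0.003 m and z of carrier_center in the frame of corner_home between -0.002 and 0.002 m and angle between the y axis of carrier_center and the y axis of corner_home, either way round below 0.04 rad), for 0.2 s.
2. the carrier lies flat on the platform between the lugs, let go (x of carrier_center in the frame of platform_seat between -0.004 and 0.004 m and y of carrier_center in the frame of platform_seat between -0.004 and 0.004 m and z of carrier_center in the frame of platform_seat between 0.0035 and 0.0085 m and angle between the y axis of carrier_center and the y axis of platform_seat, either way round below 0.05 rad and contact force between the fingers and carrier below 0.1 N), for 0.2 s.
3. the handwheel is against its stop (angle above 10.4) (value of joint wheel above 10.4 rad), for 0.1 s.
At the end, for the whole second after the job is handed in: The handwheel is at rest a quarter turn (1.57 rad, give or take 0.3) before its stop, and the carrier lies still and flat on the platform between the lugs: centre within 4 mm along each axis, 2.5 mm in height, 0.05 rad in yaw (value of joint wheel between 8.629 and 9.229 rad and velocity of joint wheel between -0.1 and 0.1 rad/s and x of carrier_center in the frame of platform_seat between -0.004 and 0.004 m and y of carrier_center in the frame of platform_seat between -0.004 and 0.004 m and z of carrier_center in the frame of platform_seat between 0.0035 and 0.0085 m and angle between the y axis of carrier_center and the y axis of platform_seat, either way round below 0.05 rad and linear speed of carrier below 0.02 m/s); the robot touches nothing.
It fails at once if the carrier is lifted off the board away from the corner (15 to 35 mm up, over the open part of the board, more than 30 mm from its home) (z of carrier_center in the frame of corner_home between 0.015 and 0.035 m and x of carrier_center in the frame of corner_home between -0.233 and 0.047 m and y of carrier_center in the frame of corner_home between -0.02 and 0.22 m and horizontal distance between carrier_center and corner_home above 0.03 m).
It fails at once if a bystander is moved by more than 25 mm (distance of any of petri_stack, dish, mouse, marker, bottle, tip_box from where it was at the start of the episode above 0.025 m).
It also fails if it takes over 72 s, if anything falls off the work surface, if the arm or the gripper's body presses on something with over 40 N, if the wrist force passes 120 N, or if a joint passes its speed limit or range.

ROBOT

A 6-joint arm with a two-finger parallel gripper is mounted at the origin on the work surface. World frame = base frame: x ahead of the robot, y to its left, z up, the work surface at z = 0. Lengths are in mm, angles in rad, forces in N, time in s.
With the tool pointing down it reaches from about 250 to 800 mm from the base axis. Payload 8.5 kg.
Tool frame: the origin (TCP) lies on the centre line of the jaws, within the pads' length; the fingertips stand 22 mm ahead of it and the grasp point (between the pads) lies 3 mm ahead of it; z points along the fingers, y is the line along which they close (so a half turn about z gives the same grasp; the last joint's range is limited). The gripper opens to 85 mm and grips with 20 to 120 N. Pads are 22 mm wide; open, the fingers measure 114 mm over their backs; the gripper's body (76 mm by 85 mm) begins 54 mm behind the grasp point. The pads swing forward as they close: fully open they stand 13 mm farther back than shut.
Start: joints at [1.338, 0.238, -0.013, 1.319, 0, 1.571], TCP at [121.107, 510.794, 217.376] pointing down, gripper open.
Joint ranges: [-2.66, 2.66], [-1.03, 1.9], [-1.14, 1.46], [-1.82, 2.27], [-1.45, 1.34], [-3.14, 3.14]. Speed limits (rad/s): [2.22, 2.22, 2.79, 3.14, 3.14, 3.14].

INTERFACE

Orientations are given as a rotation vector (axis times angle).
In Python, from rig import arm, viewer gives the robot as it stands.
- The arm moves only by the tool servo_tool, never from a script. Its argument "motion" is a list of rows, each an object of numbers: "claw": the opening, from -1 (shut) to 1 (fully open); "x", "y", "z": the shift along the tool's x, y, z in mm; "ax", "ay", "az": the turn, a rotation vector about the tool's x, y, z in degrees. A call has 1 to 8 rows; each row is the pose to reach, as a shift and turn from the pose commanded when the call began, along the tool's axes at that moment; what a row does not reach only later rows make up. A row lasts 1/12 s, in which the tool goes at most 41.7 mm and 7.16 degrees, less where a joint would pass 70% of its speed; a pose out of reach is approached as far as the arm can. A call with a gripper value outside its range is refused whole. The fingers move at their own pace and stop on an object; "force" is the grip in N (left out, the last holds). Time passes only in rows, so rows that repeat a pose let the fingers close. It gives the time, the measured TCP pose, the force, the opening and the grip force at its end, in the units of the state.
- arm.get_obs(): the state, without advancing time (a new reading comes with each control period).
- viewer.grab_frame(name): name is "side" or "top"; returns the picture (400x640x3 uint8, red, green, blue); there is no depth.
- viewer.camera_info(name): a dict with "camera_matrix" (3x3 intrinsics, pixels), "T" (4x4, takes a point from camera to world coordinates). Camera axes: x right, y up, looking along -z (the intrinsics and any distortion apply to the point x, -y, -z); pixel columns grow to the right and rows downward; lengths in mm; the calibration is good to about 2 mm. A picture is of the moment at which its call begins. camera_info takes no time and is no camera call.
- arm.hand_in(): hands the job in; it is judged then, once.
The state is a dict: "time": time; "joints": joint angles; "dq": joint speeds; "effort": joint torques, N m; "ee_pos": TCP position; "ee_rot": TCP orientation; "force": force on the tool from outside, world axes, zero at the start; "wrist_torque": the same for the moment, N m; "width": finger opening in mm; "grasp_force": force on a finger pad.
Only numpy, scipy, OpenCV 4.12 (cv2) and the standard library are available. Lean on these libraries where they do the work, as an engineer would, in place of code of your own. Each camera call takes 0.05 s, during which the arm holds its last target. There are 200 camera calls.

## Working session

There is one attempt and no reset: what is moved stays moved. The work goes in short steps, Python scripts to look and compute and a tool call to move; the robot and the scene stay as the last step left them, time stands still between calls to the robot, and variables do not carry over. Pictures are saved under pics/ and viewed, at most 10 in all, crops included, and the job is handed in when it is done.

Besides the shell and the picture viewer there is one more tool, called after ">>>" as name(argument=value, ...), one argument or row to a line, values as JSON. servo_tool: Moves the arm, as the interface text tells. Its arguments: {"type":"object","properties":{"motion":{"type":"array"},"force":{"type":"number"}},"required":["motion"]}

```bash
mkdir -p pics; cat > h.py <<'E'
import numpy as np, cv2
from rig import arm, viewer
def grab(n,f=None):
    im=cv2.cvtColor(viewer.grab_frame(n),cv2.COLOR_RGB2BGR)
    if f: cv2.imwrite('pics/'+f,im)
    return im
def ray(n,uv):
    c=viewer.camera_info(n);K=np.array(c['camera_matrix']);T=np.array(c['T'])
    d=np.linalg.inv(K)@[uv[0],uv[1],1]; d=np.array([d[0],-d[1],-d[2]])
    return T[:3,3],T[:3,:3]@d
def onz(n,uv,z):
    o,d=ray(n,uv); return o+d*(z-o[2])/d[2]
def proj(n,p):
    c=viewer.camera_info(n);K=np.array(c['camera_matrix']);T=np.array(c['T'])
    q=T[:3,:3].T@(np.array(p)-T[:3,3]); q=K@[q[0],-q[1],-q[2]]; return q[:2]/q[2]
E
python3 - <<'E'
from h import *
for n in('top','side'):
    im=grab(n,n+'0.png'); c=viewer.camera_info(n); print(c)
o=arm.get_obs();print(o)
E
```

```text
{'camera_matrix': array([[425.34928335,   0.        , 317.60230595],
       [  0.        , 425.34928335, 203.11854196],
       [  0.        ,   0.        ,   1.        ]]), 'T': array([[-2.24051047e-03,  9.93222670e-01, -1.16205454e-01,
         3.49134363e+02],
       [-9.99826941e-01, -4.37104995e-03, -1.80826552e-02,
         1.34561306e+02],
       [-1.84680430e-02,  1.16144830e-01,  9.93060577e-01,
         1.78955717e+03],
       [ 0.00000000e+00,  0.00000000e+00,  0.00000000e+00,
         1.00000000e+00]])}
{'camera_matrix': array([[386.19294451,   0.        , 324.93018806],
       [  0.        , 386.19294451, 203.66209005],
       [  0.        ,   0.        ,   1.        ]]), 'T': array([[ 9.58758824e-01,  1.65919637e-01, -2.30764363e-01,
         2.05378274e+02],
       [-2.83766922e-01,  5.12929366e-01, -8.10172697e-01,
        -9.67117330e+02],
       [-1.60577412e-02,  8.42243516e-01,  5.38858060e-01,
         8.47786553e+02],
       [ 0.00000000e+00,  0.00000000e+00,  0.00000000e+00,
         1.00000000e+00]])}
{'time': 0.1, 'joints': array([ 1.33798763e+00,  2.38698242e-01, -1.41528771e-02,  1.31918204e+00,
       -6.19074262e-06,  1.57080492e+00]), 'dq': array([-1.80434548e-04, -3.96275173e-04,  5.01862264e-04, -5.02567233e-05,
        2.11970745e-04,  5.66075667e-04]), 'effort': array([ 1.52428554e-03, -5.39720285e+01,  3.47000134e+01,  1.34412208e-02,
        8.01822080e-05, -2.11913635e-05]), 'ee_pos': array([121.03881251, 510.47107358, 216.86038836]), 'ee_rot': array([-3.64867096e-01, -3.12019371e+00,  1.93070996e-03]), 'force': array([-0.17328548,  0.00097139, -0.86055168]), 'wrist_torque': array([ 0.04665332, -0.00960167,  0.01285123]), 'grasp_force': 0.0, 'width': 85.66436030046795}
```

View pics/top0.png

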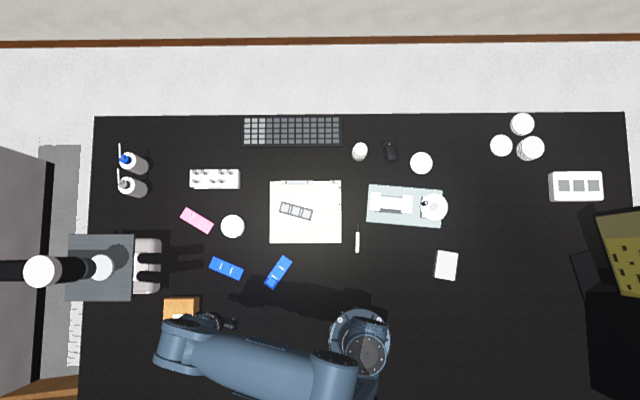

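View pics/side0.png

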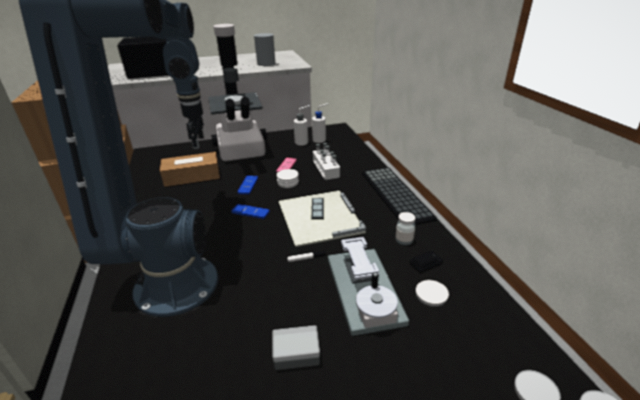

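The top view shows the white board at (305,212). The dark carrier with glass windows lies skewed on it at (296,211). The lift platform is at (392,203) and the handwheel at (433,206). The blue bars at (226,268) and (278,272) and the pink bar at (196,220) are decoys. The carrier on the board is the only dark one with windows, so I'll confirm it in an enlarged crop.

```bash
python3 - <<'E'
import cv2,numpy as np
t=cv2.imread('pics/top0.png')[170:250,260:460]; s=cv2.imread('pics/side0.png')[180:330,270:420]
a=cv2.resize(t,None,fx=4,fy=4,interpolation=cv2.INTER_CUBIC)
cv2.imwrite('pics/c1.png',a)
cv2.imwrite('pics/c2.png',cv2.resize(s,None,fx=4,fy=4,interpolation=cv2.INTER_CUBIC))
E
```

```text
(no output)
```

View pics/c1.png

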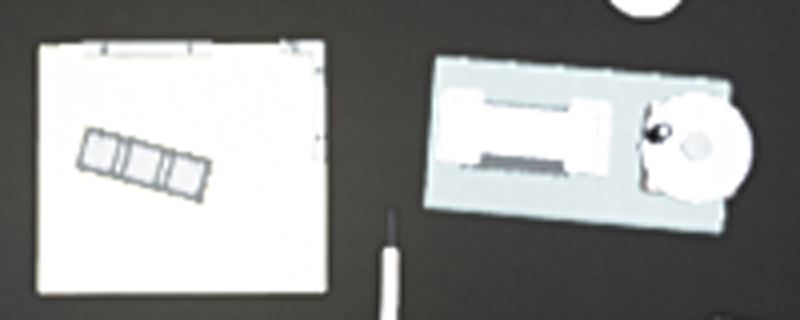

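View pics/c2.png

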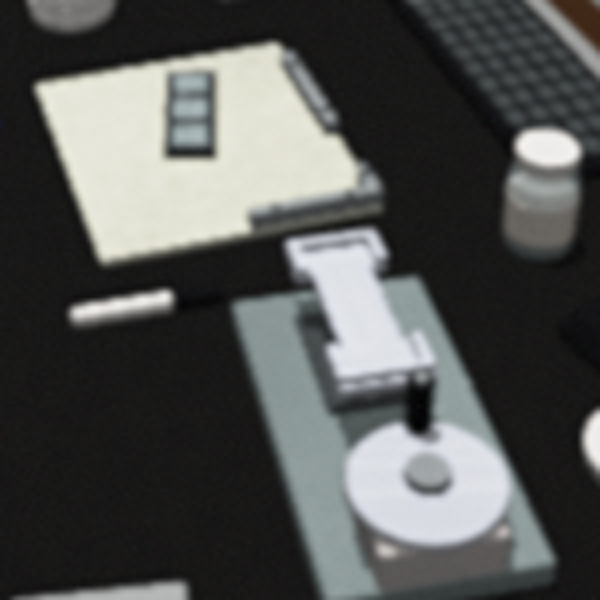

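The crop confirms that the carrier is the dark framed bar with three windows, centred at crop pixel (145,165). The far strips run along the board's top edge, the right stop along its right edge, the disc is near (697,148) and the crank near (657,130). Next I'll measure these.

```bash
cat > m.py <<'E'
from h import *
def rect(n,mask,z):
    c=max(cv2.findContours(mask.astype(np.uint8),cv2.RETR_EXTERNAL,cv2.CHAIN_APPROX_NONE)[0],key=cv2.contourArea)
    P=np.array([onz(n,p[0],z)[:2] for p in c],np.float32)
    return cv2.minAreaRect(P)
def up(im,k=4): return cv2.resize(im,None,fx=k,fy=k,interpolation=cv2.INTER_CUBIC)
def upuv(p,k=4): return (np.array(p)+.5)/k-.5
def rectk(n,im,fn,z,roi,k=4,hull=False):
    x0,y0,x1,y1=roi; u=up(im[y0:y1,x0:x1],k); m=fn(u)
    c=max(cv2.findContours(m.astype(np.uint8),cv2.RETR_EXTERNAL,cv2.CHAIN_APPROX_NONE)[0],key=cv2.contourArea)
    return np.array([onz(n,upuv(p[0],k)+[x0,y0],z)[:2] for p in c],np.float32)
E
cat > a.py <<'E'
from m import *
t=cv2.imread('pics/top0.png'); s=cv2.imread('pics/side0.png')
g=lambda u:u.max(2)
# board
P=rectk('top',t,lambda u:g(u)>150,10,(262,170,350,250)); print('board top',cv2.minAreaRect(P))
P=rectk('side',s,lambda u:(u.min(2)>120)&(u[:,:,2]>u[:,:,0]+6),10,(270,180,375,248)); print('board side',cv2.minAreaRect(P))
# carrier
P=rectk('top',t,lambda u:(cv2.morphologyEx((g(u)<235).astype(np.uint8),cv2.MORPH_CLOSE,np.ones((9,9)))),22,(275,196,318,226)); print('car top',cv2.minAreaRect(P))
P=rectk('side',s,lambda u:(g(u)<165),22,(305,192,330,222)); print('car side',cv2.minAreaRect(P))
# lift base
P=rectk('top',t,lambda u:g(u)>130,10,(360,180,455,232)); print('base top',cv2.minAreaRect(P))
# disc
P=rectk('top',t,lambda u:g(u)>235,74,(421,188,455,226)); r=P[:,1]
hull=cv2.convexHull(P)
print('disc top',cv2.minEnclosingCircle(P),cv2.fitEllipse(hull))
P=rectk('side',s,lambda u:u.min(2)>150,74,(352,280,402,318));print('disc side',cv2.minEnclosingCircle(P),cv2.fitEllipse(cv2.convexHull(P)))
def c1(n,p,z,o): return onz(n,upuv(p)+o,z)[:2].round(1)
for p in [(38,42),(327,42),(327,294),(37,294)]: print('bc',c1('top',p,10,[260,170]))
print('crank top',c1('top',(657,129),122,[260,170]), 'side top',c1('side',(420,374),122,[270,180]),'side bot',c1('side',(423,431),77,[270,180]))
print('plat top', [c1('top',p,78,[260,170]) for p in[(440,90),(607,100),(607,173),(440,160)]])
print('plat side',[c1('side',p,80,[270,180]) for p in[(285,240),(380,230),(433,363),(333,380)]])
E
python3 a.py
```

```text
board top ((523.8148193359375, 219.86605834960938), (266.5776672363281, 303.2886657714844), 0.1563539206981659)
board side ((520.0650634765625, 223.09707641601562), (264.11236572265625, 309.5998840332031), 0.1396324783563614)
car top ((525.0311279296875, 258.79803466796875), (142.4668426513672, 52.15794372558594), 74.36425018310547)
car side ((521.5030517578125, 254.01116943359375), (156.6902618408203, 50.15630340576172), 73.67579650878906)Traceback (most recent call last):
  File "a.py", line 11, in <module>
    P=rectk('top',t,lambda u:g(u)>130,10,(360,180,455,232)); print('base top',cv2.minAreaRect(P))
  File "m.py", line 11, in rectk
    return np.array([onz(n,upuv(p[0],k)+[x0,y0],z)[:2] for p in c],np.float32)
                     ~~~^^^^^^^^^^^^^^^^^^^^^^^^^^
  File "h.py", line 12, in onz
    o,d=ray(n,uv); return o+d*(z-o[2])/d[2]
        ~~~^^^^^^
  File "h.py", line 8, in ray
    c=viewer.camera_info(n);K=np.array(c['camera_matrix']);T=np.array(c['T'])
ValueError: time passes only in moves, steps and waits
```

```bash
sed -i 's/^def ray/CI={n:viewer.camera_info(n) for n in("top","side")}\ndef ray/; s/c=viewer.camera_info(n);/c=CI[n];/' h.py; python3 a.py
```

```text
board top ((523.8148193359375, 219.86605834960938), (266.5776672363281, 303.2886657714844), 0.1563539206981659)
board side ((520.0650634765625, 223.09707641601562), (264.11236572265625, 309.5998840332031), 0.1396324783563614)
car top ((525.0311279296875, 258.79803466796875), (142.4668426513672, 52.15794372558594), 74.36425018310547)
car side ((521.5030517578125, 254.01116943359375), (156.6902618408203, 50.15630340576172), 73.67579650878906)
base top ((544.9993896484375, -207.9838104248047), (339.0254821777344, 164.78509521484375), 84.71361541748047)
disc top ((530.4913330078125, -287.5728454589844), 82.5378189086914) ((530.9752807617188, -287.3672790527344), (137.13473510742188, 167.0712432861328), 82.10733032226562)
disc side ((533.4854125976562, -299.457275390625), 57.95903778076172) ((533.4287109375, -300.53485107421875), (111.33776092529297, 114.45838165283203), 118.51116180419922)
bc [656.6 372.8]
bc [655.  66.]
bc [389.3  68.4]
bc [390.1 370.9]
crank top [ 547.4 -252.9] side top [ 545.3 -252.9] side bot [ 546.3 -262. ]
plat top [array([593.4, -45.4]), array([ 582.3, -213.7]), array([ 508.2, -211.7]), array([522.1, -44.2])]
plat side [array([522.1, -34.4]), array([599.5, -45.3]), array([ 578.4, -203.7]), array([ 503.4, -198.7])]
```

```bash
cat > nav.py <<'E'
import sys
from h import *
from scipy.spatial.transform import Rotation as R
def nav(x,y,z,a):
    "a: world angle of tool y, deg"
    o=arm.get_obs(); C=R.from_rotvec(o['ee_rot']); a=np.radians(a)
    yt=np.array([np.cos(a),np.sin(a),0]); zt=np.array([0,0,-1.]); xt=np.cross(yt,zt)
    T=R.from_matrix(np.c_[xt,yt,zt]); d=C.inv().apply(np.array([x,y,z])-o['ee_pos']); w=np.degrees((C.inv()*T).as_rotvec())
    print('t',round(o['time'],2),'pos',o['ee_pos'].round(1),'w',round(o['width'],1),'F',o['force'].round(1),'j',o['joints'].round(2)); print('shift',d.round(1),'turn',w.round(2))
if len(sys.argv)>4: nav(*map(float,sys.argv[1:5]))
E
python3 nav.py 523 256.5 100 -15.6
python3 - <<'E'
from m import *
for p in [(697.5,148)]: print(onz('top',upuv(p)+[260,170],74))
E
```

```text
t 0.1 pos [121.  510.5 216.9] w 85.7 F [-0.2  0.  -0.9] j [ 1.34  0.24 -0.01  1.32 -0.    1.57]
shift [-449.7 -154.2  117.1] turn [-5.000e-02  6.000e-02  9.226e+01]
[ 533.56408274 -304.14668314   74.        ]
```

>>> servo_tool(
  motion=[
    {"x": -38, "y": -13, "z": 5, "az": 7, "claw": 1},
    {"x": -75, "y": -26, "z": 10, "az": 14},
    {"x": -113, "y": -39, "z": 15, "az": 21},
    {"x": -150, "y": -52, "z": 20, "az": 28},
    {"x": -188, "y": -64, "z": 25, "az": 35},
    {"x": -225, "y": -77, "z": 30, "az": 42},
    {"x": -263, "y": -90, "z": 35, "az": 49},
    {"x": -300, "y": -103, "z": 40, "az": 56},
  ],
)

```text
invalid input at $.motion[0]: expected keys claw, x, y, z, ax, ay, az
```

```bash
python3 nav.py 523 256.5 70 -15.6
```

```text
t 0.1 pos [121.  510.5 216.9] w 85.7 F [-0.2  0.  -0.9] j [ 1.34  0.24 -0.01  1.32 -0.    1.57]
shift [-449.7 -154.2  147.1] turn [-5.000e-02  6.000e-02  9.226e+01]
```

All keys are required in every row.

>>> servo_tool(
  motion=[
    {"claw": 1, "x": -38, "y": -13, "z": 5, "ax": 0, "ay": 0, "az": 7},
    {"claw": 1, "x": -75, "y": -26, "z": 10, "ax": 0, "ay": 0, "az": 14},
    {"claw": 1, "x": -113, "y": -39, "z": 15, "ax": 0, "ay": 0, "az": 21},
    {"claw": 1, "x": -150, "y": -52, "z": 20, "ax": 0, "ay": 0, "az": 28},
    {"claw": 1, "x": -188, "y": -64, "z": 25, "ax": 0, "ay": 0, "az": 35},
    {"claw": 1, "x": -225, "y": -77, "z": 30, "ax": 0, "ay": 0, "az": 42},
    {"claw": 1, "x": -263, "y": -90, "z": 35, "ax": 0, "ay": 0, "az": 49},
    {"claw": 1, "x": -300, "y": -103, "z": 40, "ax": 0, "ay": 0, "az": 56},
  ],
  force=25,
)

```text
time: 0.77
ee_pos: [390.6, 339.8, 177.0]
ee_rot: [-1.795, -2.578, 0.001]
force: [-0.1, 1.4, 0.4]
width: 85.5
grasp_force: 0.0
```

```bash
python3 nav.py 523 256.5 70 -15.6
```

```text
t 0.77 pos [390.6 339.8 177. ] w 85.5 F [-0.1  1.4  0.4] j [ 0.72  0.24 -0.11  1.22 -0.    1.93]
shift [-124.1   95.3  107. ] turn [-1.000e-02  2.000e-02  3.592e+01]
```

>>> servo_tool(
  motion=[
    {"claw": 1, "x": -30, "y": 23, "z": 20, "ax": 0, "ay": 0, "az": 7},
    {"claw": 1, "x": -60, "y": 46, "z": 40, "ax": 0, "ay": 0, "az": 14},
    {"claw": 1, "x": -85, "y": 66, "z": 65, "ax": 0, "ay": 0, "az": 21},
    {"claw": 1, "x": -110, "y": 85, "z": 85, "ax": 0, "ay": 0, "az": 28},
    {"claw": 1, "x": -124, "y": 95, "z": 107, "ax": 0, "ay": 0, "az": 35},
    {"claw": 1, "x": -124, "y": 95.3, "z": 107, "ax": 0, "ay": 0, "az": 36},
    {"claw": 1, "x": -124, "y": 95.3, "z": 107, "ax": 0, "ay": 0, "az": 36},
  ],
)

```text
time: 1.35
ee_pos: [521.7, 257.7, 68.7]
ee_rot: [-2.499, -1.902, 0.006]
force: [0.1, -0.3, 1.7]
width: 85.5
grasp_force: 0.0
```

```bash
python3 nav.py 523 256.5 30 -15.6
```

```text
t 1.35 pos [521.7 257.7  68.7] w 85.5 F [ 0.1 -0.3  1.7] j [ 0.46  0.42 -0.14  1.02  0.    2.3 ]
shift [-0.7  1.7 38.7] turn [-0.16  0.14  0.16]
```

>>> servo_tool(
  motion=[
    {"claw": 1, "x": -0.5, "y": 1.5, "z": 20, "ax": 0, "ay": 0, "az": 0},
    {"claw": 1, "x": -0.5, "y": 1.5, "z": 36, "ax": 0, "ay": 0, "az": 0},
    {"claw": 0.3, "x": -0.5, "y": 1.5, "z": 37.5, "ax": 0, "ay": 0, "az": 0},
    {"claw": 0, "x": -0.5, "y": 1.5, "z": 37.5, "ax": 0, "ay": 0, "az": 0},
    {"claw": 0, "x": -0.5, "y": 1.5, "z": 37.5, "ax": 0, "ay": 0, "az": 0},
    {"claw": 0, "x": -0.5, "y": 1.5, "z": 37.5, "ax": 0, "ay": 0, "az": 0},
    {"claw": 0, "x": -0.5, "y": 1.5, "z": 37.5, "ax": 0, "ay": 0, "az": 0},
    {"claw": 0, "x": -0.5, "y": 1.5, "z": 37.5, "ax": 0, "ay": 0, "az": 0},
  ],
  force=25,
)

```text
time: 2.02
ee_pos: [523.9, 258.4, 33.8]
ee_rot: [2.497, 1.906, 0.002]
force: [0.4, -1.0, 0.3]
width: 42.7
grasp_force: 0.0
```

```bash
python3 nav.py 595 165 31 0.1
```

```text
t 2.02 pos [523.9 258.4  33.8] w 42.7 F [ 0.4 -1.   0.3] j [ 0.46  0.45 -0.19  0.93 -0.    2.3 ]
shift [-71.3  93.3   2.9] turn [  0.07  -0.04 -15.41]
```

```bash
python3 - <<'E'
from m import *
t=grab('top');s=grab('side')
a=up(s[175:255,270:390],5);b=up(t[180:240,250:370],5)
cv2.imwrite('pics/c3.png',np.vstack([a,b[:200]]))
print(proj('side',[523,257,22])-[270,175],arm.get_obs()['ee_pos'])
E
```

```text
[47.36473518 32.4799592 ] [523.65796557 258.20578566  33.3866785 ]
```

View pics/c3.png

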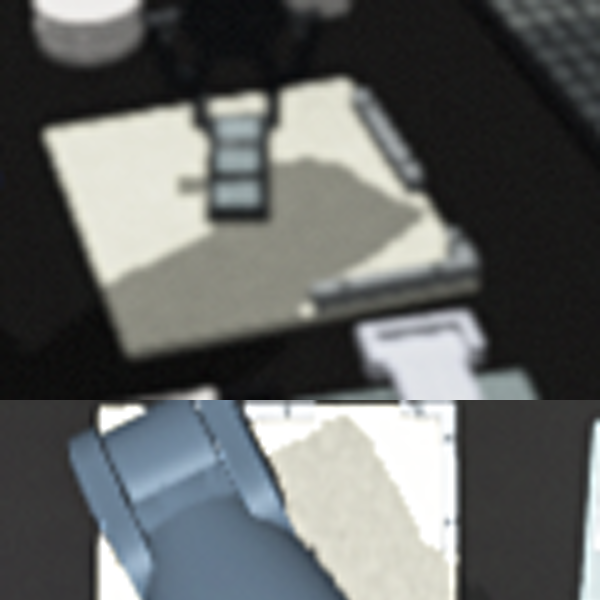

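```bash
python3 - <<'E'
from m import *
a=np.radians(-15.6);n=np.array([-np.sin(a),np.cos(a),0])  # normal = long axis
p0=np.array([523.7,258.2,30])
for c in [(274,125),(200,122),(276,100),(205,100)]:
    uv=upuv(c,5)+[270,175]; o,d=ray('side',uv)
    print(c,(o+d*(n@(p0-o))/(n@d)).round(1), onz('side',uv,20)[:2].round(1))
E
```

```text
(274, 125) [550.4 250.7  56.8] [566.5 307.4]
(200, 122) [495.5 266.1  61. ] [510.6 330.3]
(276, 100) [552.3 250.2  79.3] [579.1 344.2]
(205, 100) [499.9 264.8  80.7] [523.2 362.4]
```

```bash
python3 - <<'E'
from m import *
s=grab('side')
a=up(s[150:225,290:345],8); a=(255*(a/255.)**0.5).astype(np.uint8)
cv2.imwrite('pics/c4.png',a)
E
```

```text
(no output)
```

View pics/c4.png

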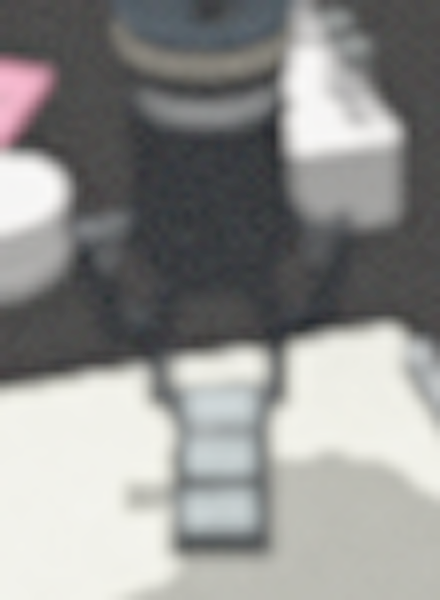

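The crop shows the pads merging with the carrier's side edges around crop rows 400–460. The position is right, but the fingers closed just above the bar. I'll reopen, go lower and grip again.

>>> servo_tool(
  motion=[
    {"claw": 1, "x": 0, "y": 0, "z": -6, "ax": 0, "ay": 0, "az": 0},
    {"claw": 1, "x": 0, "y": 0, "z": -6, "ax": 0, "ay": 0, "az": 0},
    {"claw": 1, "x": 0, "y": 0, "z": -6, "ax": 0, "ay": 0, "az": 0},
    {"claw": 1, "x": 0, "y": 0, "z": -3, "ax": 0, "ay": 0, "az": 0},
    {"claw": 1, "x": 0, "y": 0, "z": 0, "ax": 0, "ay": 0, "az": 0},
    {"claw": 1, "x": 0, "y": 0, "z": 1, "ax": 0, "ay": 0, "az": 0},
    {"claw": 1, "x": 0, "y": 0, "z": 1, "ax": 0, "ay": 0, "az": 0},
    {"claw": 1, "x": 0, "y": 0, "z": 1, "ax": 0, "ay": 0, "az": 0},
  ],
)

```text
time: 2.83
ee_pos: [523.3, 258.0, 31.6]
ee_rot: [-2.498, -1.905, 0.001]
force: [-0.5, 0.4, 0.2]
width: 85.3
grasp_force: 0.0
```

>>> servo_tool(
  motion=[
    {"claw": 1, "x": 0, "y": 0, "z": 2.5, "ax": 0, "ay": 0, "az": 0},
    {"claw": 0, "x": 0, "y": 0, "z": 2.5, "ax": 0, "ay": 0, "az": 0},
    {"claw": 0, "x": 0, "y": 0, "z": 2.5, "ax": 0, "ay": 0, "az": 0},
    {"claw": 0, "x": 0, "y": 0, "z": 2.5, "ax": 0, "ay": 0, "az": 0},
    {"claw": 0, "x": 0, "y": 0, "z": 2.5, "ax": 0, "ay": 0, "az": 0},
    {"claw": 0, "x": 0, "y": 0, "z": 2.5, "ax": 0, "ay": 0, "az": 0},
  ],
  force=25,
)

```text
time: 3.33
ee_pos: [523.5, 258.1, 29.5]
ee_rot: [2.498, 1.905, -0.0]
force: [-0.2, 0.0, -0.5]
width: 42.8
grasp_force: 0.0
```

```bash
python3 nav.py 595 165 29 0.1
```

```text
t 3.33 pos [523.5 258.1  29.5] w 42.8 F [-0.2  0.  -0.5] j [ 0.46  0.46 -0.19  0.92 -0.    2.3 ]
shift [-70.9  93.6   0.5] turn [  0.     0.   -15.44]
```

>>> servo_tool(
  motion=[
    {"claw": 1, "x": 0, "y": 0, "z": -3, "ax": 0, "ay": 0, "az": 0},
    {"claw": 1, "x": 0, "y": 0, "z": -3, "ax": 0, "ay": 0, "az": 0},
    {"claw": 1, "x": 0, "y": 0, "z": 0, "ax": 0, "ay": 0, "az": 0},
    {"claw": 1, "x": 0, "y": 0, "z": 2, "ax": 0, "ay": 0, "az": 0},
    {"claw": 1, "x": 0, "y": 0, "z": 4, "ax": 0, "ay": 0, "az": 0},
    {"claw": 1, "x": 0, "y": 0, "z": 5, "ax": 0, "ay": 0, "az": 0},
    {"claw": 1, "x": 0, "y": 0, "z": 5, "ax": 0, "ay": 0, "az": 0},
  ],
)

```text
time: 3.92
ee_pos: [523.2, 257.9, 23.9]
ee_rot: [-2.498, -1.905, 0.001]
force: [0.1, -0.3, -0.3]
width: 85.6
grasp_force: 0.0
```

>>> servo_tool(
  motion=[
    {"claw": 0.4, "x": 0, "y": 0, "z": 0, "ax": 0, "ay": 0, "az": 0},
    {"claw": 0.2, "x": 0, "y": 0, "z": 0, "ax": 0, "ay": 0, "az": 0},
    {"claw": 0, "x": 0, "y": 0, "z": 0, "ax": 0, "ay": 0, "az": 0},
    {"claw": 0, "x": 0, "y": 0, "z": 0, "ax": 0, "ay": 0, "az": 0},
    {"claw": 0, "x": 0, "y": 0, "z": 0, "ax": 0, "ay": 0, "az": 0},
  ],
  force=25,
)

```text
time: 4.33
ee_pos: [523.5, 258.1, 24.4]
ee_rot: [2.498, 1.905, -0.0]
force: [0.1, -0.3, 0.6]
width: 43.1
grasp_force: 0.0
```

```bash
python3 - <<'E'
from m import *
s=grab('side');o=arm.get_obs();print(o['time'],o['ee_pos'],o['width'],o['force'],o['wrist_torque'],o['grasp_force'])
P=rectk('side',s,lambda u:(u.max(2)<165),22,(305,192,330,222)); print('car side',cv2.minAreaRect(P))
E
```

```text
4.3833 [523.51607701 258.11577212  24.45637839] 42.657964347217785 [-0.33975902 -0.05463812  0.53462607] [-0.01188432  0.05177373  0.00755329] 0.0
car side ((522.4495849609375, 271.3954772949219), (216.53091430664062, 103.41007995605469), 72.95718383789062)
```

```bash
python3 - <<'E'
from m import *
s=grab('side','s5.png')
a=up(s[180:230,290:345],11); a=(255*(a/255.)**0.5).astype(np.uint8)
for p in ([523.5,258.1,24.4-22],[523.5,258.1,24.4-22+13]):
    q=(proj('side',p)-[290,180]+.5)*11-.5; cv2.circle(a,tuple(int(v) for v in q),3,(0,0,255),-1); print(q)
cv2.imwrite('pics/c5.png',a)
E
```

```text
[307.99038422 351.24189448]
[307.02912624 320.92918162]
```

View pics/c5.png

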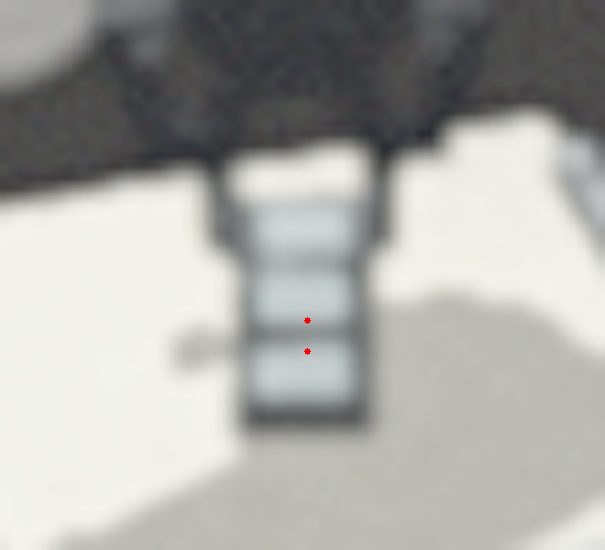

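```bash
python3 - <<'E'
from m import *
print('shadow on board',onz('side',upuv((195,345),11)+[290,180],10))
print('base proj',proj('side',[0,0,0]),proj('top',[0,0,0]))
a=np.radians(-15.6);n=np.array([-np.sin(a),np.cos(a),0]);p0=np.array([523.5,258.1,30])
for c in [(220,247),(382,243)]:
    o,d=ray('side',upuv(c,11)+[290,180]); print('tip',(o+d*(n@(p0-o))/(n@d)).round(1))
E
```

```text
shadow on board [483.38767142 263.28931102  10.        ]
base proj [176.7524175  285.25837437] [358.90015326 339.01075714]
tip [494.8 266.1  47.4]
tip [549.8 250.8  47.6]
```

The fingertips appear about 25 mm higher than the reported TCP implies: they image at z≈47 in the tool plane, their shadow is detached, and there is no contact. I'll open part way and go down in small steps, watching the force.

>>> servo_tool(
  motion=[
    {"claw": 0.5, "x": 0, "y": 0, "z": 0, "ax": 0, "ay": 0, "az": 0},
    {"claw": 0.5, "x": 0, "y": 0, "z": 0, "ax": 0, "ay": 0, "az": 0},
    {"claw": 0.5, "x": 0, "y": 0, "z": 3, "ax": 0, "ay": 0, "az": 0},
    {"claw": 0.5, "x": 0, "y": 0, "z": 6, "ax": 0, "ay": 0, "az": 0},
    {"claw": 0.5, "x": 0, "y": 0, "z": 9, "ax": 0, "ay": 0, "az": 0},
    {"claw": 0.5, "x": 0, "y": 0, "z": 12, "ax": 0, "ay": 0, "az": 0},
    {"claw": 0.5, "x": 0, "y": 0, "z": 12, "ax": 0, "ay": 0, "az": 0},
  ],
)

```text
time: 5.02
ee_pos: [523.0, 257.8, 11.5]
ee_rot: [-2.498, -1.905, 0.002]
force: [0.4, -0.3, -0.9]
width: 64.2
grasp_force: 0.0
```

>>> servo_tool(
  motion=[
    {"claw": 0.5, "x": 0, "y": 0, "z": 3, "ax": 0, "ay": 0, "az": 0},
    {"claw": 0.5, "x": 0, "y": 0, "z": 6, "ax": 0, "ay": 0, "az": 0},
    {"claw": 0.5, "x": 0, "y": 0, "z": 8, "ax": 0, "ay": 0, "az": 0},
    {"claw": 0.5, "x": 0, "y": 0, "z": 10, "ax": 0, "ay": 0, "az": 0},
    {"claw": 0.5, "x": 0, "y": 0, "z": 10, "ax": 0, "ay": 0, "az": 0},
  ],
)

```text
time: 5.43
ee_pos: [523.2, 257.9, 1.9]
ee_rot: [-2.498, -1.905, 0.001]
force: [-0.3, 0.0, -0.0]
width: 64.1
grasp_force: 0.0
```

```bash
python3 - <<'E'
from m import *
s=grab('side','s6.png');o=arm.get_obs();print(o['ee_pos'],o['force'],o['joints'],o['effort'])
a=up(s[180:230,290:345],11); a=(255*(a/255.)**0.5).astype(np.uint8); cv2.imwrite('pics/c6.png',a)
E
```

```text
[523.35721954 257.99850172   2.16211098] [ 0.27612984 -0.27445947 -0.65008288] [ 4.58037593e-01  4.85665677e-01 -2.25441700e-01  8.60110268e-01
 -5.67262783e-05  2.29655552e+00] [-1.89238097e-03 -6.58357787e+01  2.80005455e+01 -7.89136486e-02
 -2.22143558e-04 -2.27432349e-05]
```

View pics/c6.png

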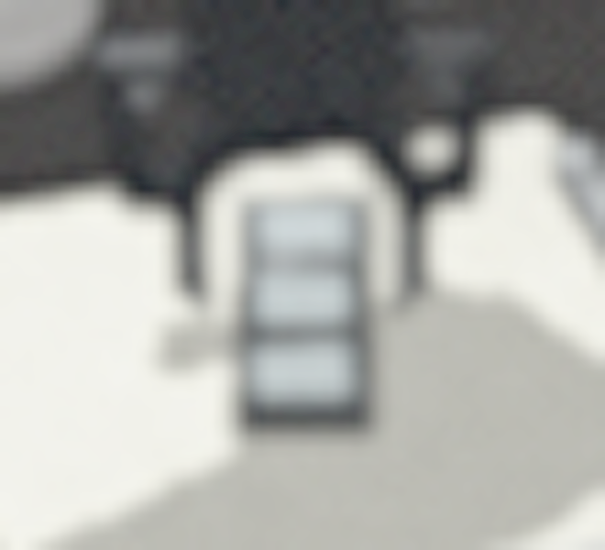

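Both fingertips (rows ≈298) straddle the carrier without touching it and are still about 15 mm above the board. I'll continue down 11 mm and close.

>>> servo_tool(
  motion=[
    {"claw": 0.5, "x": 0, "y": 0, "z": 3, "ax": 0, "ay": 0, "az": 0},
    {"claw": 0.5, "x": 0, "y": 0, "z": 6, "ax": 0, "ay": 0, "az": 0},
    {"claw": 0.5, "x": 0, "y": 0, "z": 9, "ax": 0, "ay": 0, "az": 0},
    {"claw": 0.5, "x": 0, "y": 0, "z": 9, "ax": 0, "ay": 0, "az": 0},
  ],
)

```text
time: 5.82
ee_pos: [523.1, 257.9, -7.3]
ee_rot: [-2.498, -1.905, 0.002]
force: [-0.8, 0.2, 0.1]
width: 63.7
grasp_force: 0.0
```

>>> servo_tool(
  motion=[
    {"claw": 0.2, "x": 0, "y": 0, "z": 0, "ax": 0, "ay": 0, "az": 0},
    {"claw": 0, "x": 0, "y": 0, "z": 0, "ax": 0, "ay": 0, "az": 0},
    {"claw": 0, "x": 0, "y": 0, "z": 0, "ax": 0, "ay": 0, "az": 0},
    {"claw": 0, "x": 0, "y": 0, "z": 0, "ax": 0, "ay": 0, "az": 0},
    {"claw": 0, "x": 0, "y": 0, "z": 0, "ax": 0, "ay": 0, "az": 0},
  ],
  force=25,
)

```text
time: 6.23
ee_pos: [523.5, 258.0, -6.6]
ee_rot: [2.498, 1.905, -0.0]
force: [0.6, 0.0, -1.0]
width: 49.4
grasp_force: 26.6
```

```bash
python3 nav.py 595 165 -9 0.1
```

```text
t 6.23 pos [523.5 258.   -6.6] w 49.4 F [ 0.6  0.  -1. ] j [ 0.46  0.5  -0.24  0.84 -0.    2.3 ]
shift [-70.8  93.6   2.4] turn [-0.000e+00  1.000e-02 -1.544e+01]
```

Gripped: width 49.4 mm at 26.6 N. Now I'll drag it flat along the board, squaring it on the way.

>>> servo_tool(
  motion=[
    {"claw": 0, "x": -8, "y": 12, "z": 0, "ax": 0, "ay": 0, "az": -2},
    {"claw": 0, "x": -17, "y": 24, "z": 0, "ax": 0, "ay": 0, "az": -4},
    {"claw": 0, "x": -26, "y": 36, "z": 0, "ax": 0, "ay": 0, "az": -6},
    {"claw": 0, "x": -35, "y": 49, "z": 0, "ax": 0, "ay": 0, "az": -8.5},
    {"claw": 0, "x": -44, "y": 62, "z": 0, "ax": 0, "ay": 0, "az": -11},
    {"claw": 0, "x": -53, "y": 75, "z": 0, "ax": 0, "ay": 0, "az": -13.5},
    {"claw": 0, "x": -61, "y": 86, "z": 0, "ax": 0, "ay": 0, "az": -15.5},
    {"claw": 0, "x": -67, "y": 94, "z": 0, "ax": 0, "ay": 0, "az": -15.5},
  ],
)

```text
time: 6.9
ee_pos: [597.0, 167.9, -6.6]
ee_rot: [-2.217, -2.226, -0.0]
force: [-0.9, 1.0, 0.6]
width: 49.1
grasp_force: 26.9
```

```bash
python3 nav.py 610 168 -6.6 0.1; python3 - <<'E'
from m import *
s=grab('side','s7.png')
a=up(s[185:245,290:370],8); a=(255*(a/255.)**0.6).astype(np.uint8); cv2.imwrite('pics/c7.png',a)
E
```

```text
t 6.9 pos [597.  167.9  -6.6] w 49.1 F [-0.9  1.   0.6] j [ 0.27  0.55 -0.14  0.89  0.    1.84]
shift [ 0.1 13.   0. ] turn [ 0.   -0.01  0.13]
```

View pics/c7.png

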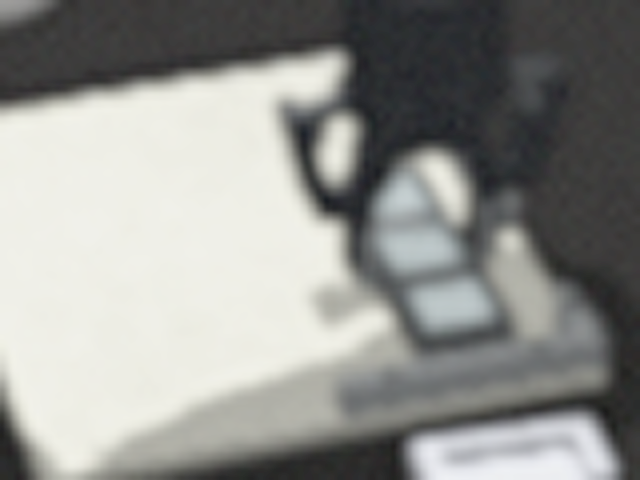

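The carrier is squared, with its long axis parallel to the board's y, close to the corner. Now I'll push against the far stop.

>>> servo_tool(
  motion=[
    {"claw": 0, "x": 0, "y": 4, "z": 0, "ax": 0, "ay": 0, "az": 0},
    {"claw": 0, "x": 0, "y": 8, "z": 0, "ax": 0, "ay": 0, "az": 0},
    {"claw": 0, "x": 0, "y": 11, "z": 0, "ax": 0, "ay": 0, "az": 0},
    {"claw": 0, "x": 0, "y": 13, "z": 0, "ax": 0, "ay": 0, "az": 0},
    {"claw": 0, "x": 0, "y": 13, "z": 0, "ax": 0, "ay": 0, "az": 0},
  ],
)

```text
time: 7.37
ee_pos: [609.8, 169.3, -6.6]
ee_rot: [2.218, 2.225, 0.001]
force: [-0.2, 0.3, 0.1]
width: 49.4
grasp_force: 26.9
```

>>> servo_tool(
  motion=[
    {"claw": 0, "x": 0, "y": 1, "z": 0, "ax": 0, "ay": 0, "az": 0},
    {"claw": 0, "x": 0, "y": 2, "z": 0, "ax": 0, "ay": 0, "az": 0},
    {"claw": 0, "x": 0, "y": 3, "z": 0, "ax": 0, "ay": 0, "az": 0},
    {"claw": 0, "x": 0, "y": 3, "z": 0, "ax": 0, "ay": 0, "az": 0},
  ],
)

```text
time: 7.7
ee_pos: [612.5, 168.8, -6.6]
ee_rot: [2.218, 2.225, 0.0]
force: [-1.8, 1.3, 2.0]
width: 49.5
grasp_force: 26.9
```

>>> servo_tool(
  motion=[
    {"claw": 0, "x": 0, "y": 1, "z": 0, "ax": 0, "ay": 0, "az": 0},
    {"claw": 0, "x": 0, "y": 2, "z": 0, "ax": 0, "ay": 0, "az": 0},
    {"claw": 0, "x": 0, "y": 2, "z": 0, "ax": 0, "ay": 0, "az": 0},
  ],
)

```text
time: 7.95
ee_pos: [614.2, 168.6, -6.6]
ee_rot: [-2.218, -2.225, 0.001]
force: [-4.2, 0.3, 2.6]
width: 49.4
grasp_force: 27.2
```

>>> servo_tool(
  motion=[
    {"claw": 0, "x": 0, "y": 1, "z": 0, "ax": 0, "ay": 0, "az": 0},
    {"claw": 0, "x": 0, "y": 2, "z": 0, "ax": 0, "ay": 0, "az": 0},
    {"claw": 0, "x": 0, "y": 2, "z": 0, "ax": 0, "ay": 0, "az": 0},
  ],
)

```text
time: 8.2
ee_pos: [614.4, 168.5, -6.6]
ee_rot: [-2.216, -2.224, 0.004]
force: [-10.8, 0.2, 9.2]
width: 49.2
grasp_force: 31.1
```

Far stop contact at x≈614. Now I'll ease off a little and slide toward −y to the right stop.

>>> servo_tool(
  motion=[
    {"claw": 0, "x": -3, "y": -1, "z": 0, "ax": 0, "ay": 0, "az": 0},
    {"claw": 0, "x": -7, "y": -1, "z": 0, "ax": 0, "ay": 0, "az": 0},
    {"claw": 0, "x": -10, "y": -1, "z": 0, "ax": 0, "ay": 0, "az": 0},
    {"claw": 0, "x": -12, "y": -1, "z": 0, "ax": 0, "ay": 0, "az": 0},
    {"claw": 0, "x": -12, "y": -1, "z": 0, "ax": 0, "ay": 0, "az": 0},
  ],
)

```text
time: 8.62
ee_pos: [614.5, 157.6, -6.6]
ee_rot: [-2.215, -2.224, -0.0]
force: [-6.7, 5.4, 3.4]
width: 49.5
grasp_force: 28.1
```

>>> servo_tool(
  motion=[
    {"claw": 0, "x": -1, "y": 0, "z": 0, "ax": 0, "ay": 0, "az": 0},
    {"claw": 0, "x": -2, "y": 0, "z": 0, "ax": 0, "ay": 0, "az": 0},
    {"claw": 0, "x": -3, "y": 0, "z": 0, "ax": 0, "ay": 0, "az": 0},
    {"claw": 0, "x": -3, "y": 0, "z": 0, "ax": 0, "ay": 0, "az": 0},
  ],
)

```text
time: 8.95
ee_pos: [614.5, 155.0, -6.6]
ee_rot: [-2.214, -2.225, -0.001]
force: [-5.8, 7.4, 4.0]
width: 49.4
grasp_force: 28.1
```

>>> servo_tool(
  motion=[
    {"claw": 0, "x": -1, "y": -0.5, "z": 0, "ax": 0, "ay": 0, "az": 0},
    {"claw": 0, "x": -2, "y": -0.5, "z": 0, "ax": 0, "ay": 0, "az": 0},
    {"claw": 0, "x": -2, "y": -0.5, "z": 0, "ax": 0, "ay": 0, "az": 0},
  ],
)

```text
time: 9.2
ee_pos: [614.4, 152.6, -6.6]
ee_rot: [-2.216, -2.225, -0.001]
force: [-4.8, 5.4, 3.0]
width: 49.8
grasp_force: 27.4
```

```bash
python3 - <<'E'
from m import *
s=grab('side','s8.png');o=arm.get_obs();print(o['time'],o['ee_pos'],o['force'],o['wrist_torque'])
# dark frame near end of carrier vs right stop, side view columns
for x in(610,615,620): 
    a=proj('side',[x,100,26])-proj('side',[x,60,26]); 
    print(x,[(y,int(cv2.cvtColor(s,cv2.COLOR_BGR2GRAY)[tuple(np.round(proj('side',[x,y,22])[::-1]).astype(int))])for y in range(60,130,4)])
E
```

```text
File "<stdin>", line 6
    print(x,[(y,int(cv2.cvtColor(s,cv2.COLOR_BGR2GRAY)[tuple(np.round(proj('side',[x,y,22])[::-1]).astype(int))])for y in range(60,130,4)])
                                                                                                                                         ^
SyntaxError: closing parenthesis ']' does not match opening parenthesis '('
```

>>> servo_tool(
  motion=[
    {"claw": 0, "x": -1, "y": -0.3, "z": 0, "ax": 0, "ay": 0, "az": 0},
    {"claw": 0, "x": -2, "y": -0.3, "z": 0, "ax": 0, "ay": 0, "az": 0},
    {"claw": 0, "x": -2, "y": -0.3, "z": 0, "ax": 0, "ay": 0, "az": 0},
  ],
)

```text
time: 9.45
ee_pos: [614.4, 150.6, -6.6]
ee_rot: [-2.216, -2.225, -0.001]
force: [-3.6, 4.8, 1.8]
width: 49.4
grasp_force: 27.2
```

>>> servo_tool(
  motion=[
    {"claw": 0, "x": -1, "y": 0, "z": 0, "ax": 0, "ay": 0, "az": 0},
    {"claw": 0, "x": -2, "y": 0, "z": 0, "ax": 0, "ay": 0, "az": 0},
    {"claw": 0, "x": -2, "y": 0, "z": 0, "ax": 0, "ay": 0, "az": 0},
  ],
)

```text
time: 9.7
ee_pos: [614.4, 150.6, -6.6]
ee_rot: [-2.213, -2.224, -0.005]
force: [-3.5, 14.4, -0.1]
width: 49.3
grasp_force: 27.3
```

Both stops are reached: x≈614.4 and y≈150.6, with Fy 14 N. I'll hold there, firm up the grip and lift straight up.

>>> servo_tool(
  motion=[
    {"claw": 0, "x": 0.5, "y": 0, "z": 0, "ax": 0, "ay": 0, "az": 0},
    {"claw": 0, "x": 0.5, "y": 0, "z": 0, "ax": 0, "ay": 0, "az": 0},
    {"claw": -0.2, "x": 0.5, "y": 0, "z": 0, "ax": 0, "ay": 0, "az": 0},
    {"claw": -0.2, "x": 0.5, "y": 0, "z": 0, "ax": 0, "ay": 0, "az": 0},
    {"claw": -0.2, "x": 0.5, "y": 0, "z": 0, "ax": 0, "ay": 0, "az": 0},
    {"claw": -0.2, "x": 0.5, "y": 0, "z": 0, "ax": 0, "ay": 0, "az": 0},
  ],
  force=45,
)

```text
time: 10.2
ee_pos: [614.4, 150.6, -6.4]
ee_rot: [-2.214, -2.224, -0.004]
force: [-5.0, 11.1, 2.0]
width: 48.6
grasp_force: 47.4
```

>>> servo_tool(
  motion=[
    {"claw": -0.2, "x": 1, "y": -0.4, "z": -5, "ax": 0, "ay": 0, "az": 0},
    {"claw": -0.2, "x": 1, "y": -0.5, "z": -15, "ax": 0, "ay": 0, "az": 0},
    {"claw": -0.2, "x": 1, "y": -0.5, "z": -35, "ax": 0, "ay": 0, "az": 0},
    {"claw": -0.2, "x": 1, "y": -0.5, "z": -60, "ax": 0, "ay": 0, "az": 0},
    {"claw": -0.2, "x": 1, "y": -0.5, "z": -85, "ax": 0, "ay": 0, "az": 0},
    {"claw": -0.2, "x": 1, "y": -0.5, "z": -105, "ax": 0, "ay": 0, "az": 0},
    {"claw": -0.2, "x": 1, "y": -0.5, "z": -120, "ax": 0, "ay": 0, "az": 0},
    {"claw": -0.2, "x": 1, "y": -0.5, "z": -120, "ax": 0, "ay": 0, "az": 0},
  ],
)

```text
time: 10.87
ee_pos: [616.5, 149.5, 116.7]
ee_rot: [2.216, 2.222, 0.008]
force: [0.8, -0.3, -2.1]
width: 48.5
grasp_force: 48.2
```

```bash
python3 nav.py 550 -125.5 113 -5.3
```

```text
t 10.87 pos [616.5 149.5 116.7] w 48.5 F [ 0.8 -0.3 -2.1] j [ 0.24  0.47  0.07  1.17 -0.    1.81]
shift [-274.8  -67.2    3. ] turn [ 0.33 -0.07  5.45]
```

>>> servo_tool(
  motion=[
    {"claw": -0.2, "x": -20, "y": -5, "z": 0, "ax": 0, "ay": 0, "az": 1},
    {"claw": -0.2, "x": -58, "y": -14, "z": 1, "ax": 0, "ay": 0, "az": 2},
    {"claw": -0.2, "x": -98, "y": -24, "z": 1, "ax": 0, "ay": 0, "az": 3},
    {"claw": -0.2, "x": -138, "y": -34, "z": 2, "ax": 0, "ay": 0, "az": 4},
    {"claw": -0.2, "x": -178, "y": -44, "z": 2, "ax": 0, "ay": 0, "az": 5},
    {"claw": -0.2, "x": -218, "y": -54, "z": 3, "ax": 0, "ay": 0, "az": 5.4},
    {"claw": -0.2, "x": -252, "y": -62, "z": 3, "ax": 0, "ay": 0, "az": 5.4},
    {"claw": -0.2, "x": -274, "y": -67, "z": 3, "ax": 0, "ay": 0, "az": 5.4},
  ],
)

```text
time: 11.53
ee_pos: [546.5, -128.2, 109.1]
ee_rot: [-2.323, -2.115, 0.002]
force: [0.7, -0.2, -2.5]
width: 49.3
grasp_force: 48.1
```

```bash
python3 nav.py 550 -125.5 80 -5.3
```

```text
t 11.53 pos [ 546.5 -128.2  109.1] w 49.3 F [ 0.7 -0.2 -2.5] j [-0.23  0.36 -0.13  1.09 -0.    1.43]
shift [ 3.1  3.3 29.1] turn [-0.07  0.06 -0.06]
```

>>> servo_tool(
  motion=[
    {"claw": -0.2, "x": 0, "y": 2, "z": 8, "ax": 0, "ay": 0, "az": 0},
    {"claw": -0.2, "x": -1, "y": 3.5, "z": 16, "ax": 0, "ay": 0, "az": 0},
    {"claw": -0.2, "x": -1, "y": 3.5, "z": 24, "ax": 0, "ay": 0, "az": 0},
    {"claw": -0.2, "x": -1, "y": 3.5, "z": 29, "ax": 0, "ay": 0, "az": 0},
    {"claw": -0.2, "x": -1, "y": 3.5, "z": 29, "ax": 0, "ay": 0, "az": 0},
  ],
)

```text
time: 11.95
ee_pos: [550.5, -125.1, 79.4]
ee_rot: [-2.317, -2.117, 0.003]
force: [-0.9, -0.4, -3.8]
width: 48.6
grasp_force: 48.0
```

```bash
python3 nav.py 550.2 -129.6 72 -5.3; python3 - <<'E'
from m import *
t=cv2.imread('pics/top0.png').max(2).astype(float)
def edge(cols,r0,r1,lab):
    P=[]
    for c in cols:
        s=t[r0:r1,c]; k=np.where((s[:-1]<115)!=(s[1:]<115))[0]
        if len(k)==0: continue
        k=k[0] if lab=='far' else k[-1]
        P.append(onz('top',(c,r0+k+(115-s[k])/(s[k+1]-s[k])),8)[:2])
    P=np.array(P,np.float32); vx,vy,_,_=cv2.fitLine(P,cv2.DIST_HUBER,0,.01,.01).ravel(); print(lab,np.degrees(np.arctan(vx/vy)),len(P))
edge(range(372,438),176,200,'far'); edge(range(370,436),212,236,'near')
s=grab('side','s9.png')
a=up(s[215:300,315:400],7); a=(255*(a/255.)**0.6).astype(np.uint8)
s0=cv2.imread('pics/side0.png')
cv2.imwrite('pics/c9.png',a)
E
```

```text
t 11.95 pos [ 550.5 -125.1   79.4] w 48.6 F [-0.9 -0.4 -3.8] j [-0.22  0.39 -0.17  1.02  0.    1.44]
shift [-4.5  0.2  7.4] turn [-0.17 -0.02  0.14]
far 5.173551 66
near 5.214594 66
```

View pics/c9.png

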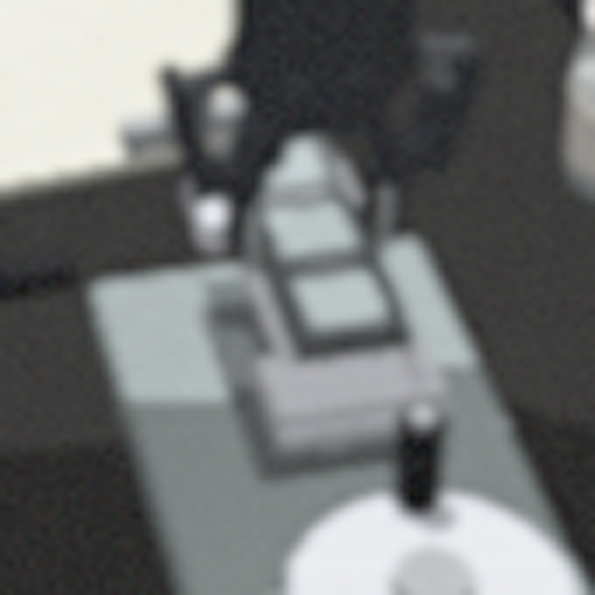

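The last picture shows the carrier hanging above the platform, with its near end at crop (300–408, 340) and the near lug plate at rows 350–450. Its alignment looks good, so I'll check the predicted projection.

```bash
python3 - <<'E'
from m import *
th=np.radians(-5.2);X=np.array([np.cos(th),np.sin(th),0]);Y=np.array([-np.sin(th),np.cos(th),0])
q=lambda p:((proj('side',p)-[315,215]+.5)*7-.5).round(0)
dz=79.4+6.5
for dy in(0,1,3):
  c=np.array([550.5,-125.1,0])+Y*dy
  print('car dy',dy,[q(c+X*sx*25-Y*70+[0,0,z]) for z in(10+dz,22+dz) for sx in(-1,1)])
for S in ([550.2,-128.7],[549,-126.3]):
  S=np.array(S+[0]); print('lug near outer',[q(S+X*sx*35-Y*78+[0,0,85.5]) for sx in(-1,1)])
s=cv2.imread('pics/s9.png');u=up(s[215:300,315:400],7).max(2)
for c in(330,350,370): print(c,[(r,int(u[r,c])) for r in range(290,460,6)])
E
```

```text
car dy 0 [array([301., 373.]), array([418., 356.]), array([301., 351.]), array([420., 334.])]
car dy 1 [array([300., 372.]), array([417., 354.]), array([301., 350.]), array([419., 332.])]
car dy 3 [array([299., 369.]), array([416., 351.]), array([299., 346.]), array([417., 329.])]
lug near outer [array([284., 415.]), array([449., 390.])]
lug near outer [array([279., 412.]), array([444., 387.])]
330 [(290, 166), (296, 167), (302, 168), (308, 170), (314, 168), (320, 150), (326, 112), (332, 72), (338, 44), (344, 31), (350, 38), (356, 69), (362, 110), (368, 137), (374, 144), (380, 144), (386, 145), (392, 144), (398, 142), (404, 136), (410, 123), (416, 114), (422, 119), (428, 117), (434, 105), (440, 89), (446, 73), (452, 56), (458, 44)]
350 [(290, 168), (296, 168), (302, 168), (308, 170), (314, 165), (320, 139), (326, 95), (332, 55), (338, 34), (344, 28), (350, 51), (356, 96), (362, 134), (368, 146), (374, 145), (380, 145), (386, 144), (392, 144), (398, 141), (404, 129), (410, 115), (416, 114), (422, 118), (428, 112), (434, 95), (440, 75), (446, 58), (452, 46), (458, 39)]
370 [(290, 153), (296, 161), (302, 168), (308, 168), (314, 150), (320, 114), (326, 74), (332, 47), (338, 34), (344, 38), (350, 69), (356, 110), (362, 137), (368, 143), (374, 146), (380, 145), (386, 145), (392, 143), (398, 135), (404, 122), (410, 115), (416, 120), (422, 120), (428, 106), (434, 86), (440, 64), (446, 48), (452, 41), (458, 43)]
```

```bash
python3 - <<'E'
from m import *
def prof(f,c,yaw,zb,Yw,dys=(0,1,3)):
  g=cv2.imread('pics/'+f).max(2); k=8; u=up(g,k)
  th=np.radians(yaw);X=np.array([np.cos(th),np.sin(th),0]);Y=np.array([-np.sin(th),np.cos(th),0]); c=np.array(c+[0.])
  for sx in(-12,0,12):
    b=[(proj('side',c+X*sx+Y*(dy-70)+[0,0,zb])+.5)*k-.5 for dy in(0,3)]; tp=(proj('side',c+X*sx+Y*-70+[0,0,zb+12])+.5)*k-.5
    w=(proj('side',c+X*sx+Y*-62+[0,0,zb+12])+.5)*k-.5
    col=int(round(b[0][0])); r0=int(b[0][1])
    seg=u[r0-60:r0+25,col].astype(int); m=seg.argmin()
    lo=seg[m]; hi=seg[m:min(m+30,len(seg))].max(); dn=m+np.argmax(seg[m:]>(lo+hi)/2)
    hi2=seg[max(0,m-30):m].max(); upx=m-np.argmax(seg[:m+1][::-1]>(lo+hi2)/2)
    print(f,sx,'pred bot dy0,dy3',b[0][1].round(1),b[1][1].round(1),'seen bot',r0-60+dn,'pred top',tp[1].round(1),'seen upper dark',r0-60+upx,'min',r0-60+m)
prof('s7.png',[597,167.9],0.1,10,0)
prof('s9.png',[550.5,-125.1],-5.2,96,0)
prof('side0.png',[525,258.8],-15.6,10,0)
E
```

```text
s7.png -12 pred bot dy0,dy3 1845.1 1841.4 seen bot 1832 pred top 1823.7 seen upper dark 1806 min 1821
s7.png 0 pred bot dy0,dy3 1840.3 1836.6 seen bot 1827 pred top 1818.9 seen upper dark 1802 min 1815
s7.png 12 pred bot dy0,dy3 1835.5 1831.8 seen bot 1823 pred top 1814.1 seen upper dark 1796 min 1809
s9.png -12 pred bot dy0,dy3 2141.4 2135.9 seen bot 2130 pred top 2116.0 seen upper dark 2095 min 2113
s9.png 0 pred bot dy0,dy3 2136.6 2131.1 seen bot 2125 pred top 2111.2 seen upper dark 2091 min 2110
s9.png 12 pred bot dy0,dy3 2131.8 2126.3 seen bot 2120 pred top 2106.4 seen upper dark 2090 min 2104
side0.png -12 pred bot dy0,dy3 1763.5 1759.9 seen bot 1756 pred top 1742.6 seen upper dark 1731 min 1744
side0.png 0 pred bot dy0,dy3 1763.0 1759.3 seen bot 1756 pred top 1742.0 seen upper dark 1731 min 1744
side0.png 12 pred bot dy0,dy3 1762.4 1758.8 seen bot 1756 pred top 1741.5 seen upper dark 1732 min 1744
```

>>> servo_tool(
  motion=[
    {"claw": -0.2, "x": -2.5, "y": 0, "z": 0, "ax": 0, "ay": 0, "az": 0},
    {"claw": -0.2, "x": -5, "y": 0, "z": 0, "ax": 0, "ay": 0, "az": 0},
    {"claw": -0.2, "x": -5, "y": 0.2, "z": 3, "ax": 0, "ay": 0, "az": 0},
    {"claw": -0.2, "x": -5, "y": 0.2, "z": 6, "ax": 0, "ay": 0, "az": 0},
    {"claw": -0.2, "x": -5, "y": 0.2, "z": 7, "ax": 0, "ay": 0, "az": 0},
    {"claw": -0.2, "x": -5, "y": 0.2, "z": 7, "ax": 0, "ay": 0, "az": 0},
  ],
)

```text
time: 12.5
ee_pos: [550.8, -131.3, 74.1]
ee_rot: [-2.32, -2.117, 0.001]
force: [-0.1, -0.1, -1.5]
width: 48.5
grasp_force: 48.1
```

```bash
python3 nav.py 550.2 -130 66 -5.2
```

```text
t 12.5 pos [ 550.8 -131.3   74.1] w 48.5 F [-0.1 -0.1 -1.5] j [-0.23  0.39 -0.17  1.01 -0.    1.43]
shift [ 1.2 -0.7  8.1] turn [-0.03  0.   -0.04]
```

>>> servo_tool(
  motion=[
    {"claw": -0.2, "x": 1.2, "y": -0.6, "z": 1, "ax": 0, "ay": 0, "az": 0},
    {"claw": -0.2, "x": 1.2, "y": -0.6, "z": 3, "ax": 0, "ay": 0, "az": 0},
    {"claw": -0.2, "x": 1.2, "y": -0.6, "z": 4.5, "ax": 0, "ay": 0, "az": 0},
    {"claw": -0.2, "x": 1.2, "y": -0.6, "z": 6, "ax": 0, "ay": 0, "az": 0},
    {"claw": -0.2, "x": 1.2, "y": -0.6, "z": 6, "ax": 0, "ay": 0, "az": 0},
  ],
)

```text
time: 12.92
ee_pos: [550.4, -130.1, 68.1]
ee_rot: [-2.32, -2.117, 0.001]
force: [-0.8, -0.1, -2.6]
width: 49.2
grasp_force: 48.1
```

>>> servo_tool(
  motion=[
    {"claw": -0.2, "x": 0, "y": 0, "z": 1, "ax": 0, "ay": 0, "az": 0},
    {"claw": -0.2, "x": 0, "y": 0, "z": 2, "ax": 0, "ay": 0, "az": 0},
    {"claw": -0.2, "x": 0, "y": 0, "z": 2, "ax": 0, "ay": 0, "az": 0},
  ],
)

```text
time: 13.17
ee_pos: [550.5, -130.1, 66.3]
ee_rot: [-2.321, -2.118, 0.0]
force: [0.1, 0.3, -2.7]
width: 48.5
grasp_force: 48.1
```

>>> servo_tool(
  motion=[
    {"claw": -0.2, "x": 0, "y": 0, "z": 1, "ax": 0, "ay": 0, "az": 0},
    {"claw": -0.2, "x": 0, "y": 0, "z": 2, "ax": 0, "ay": 0, "az": 0},
    {"claw": -0.2, "x": 0, "y": 0, "z": 2, "ax": 0, "ay": 0, "az": 0},
  ],
)

```text
time: 13.42
ee_pos: [550.5, -130.1, 64.2]
ee_rot: [-2.321, -2.117, 0.0]
force: [0.5, -0.3, -3.2]
width: 49.0
grasp_force: 48.1
```

>>> servo_tool(
  motion=[
    {"claw": -0.2, "x": 0, "y": 0, "z": 1, "ax": 0, "ay": 0, "az": 0},
    {"claw": -0.2, "x": 0, "y": 0, "z": 2, "ax": 0, "ay": 0, "az": 0},
    {"claw": -0.2, "x": 0, "y": 0, "z": 2, "ax": 0, "ay": 0, "az": 0},
  ],
)

```text
time: 13.67
ee_pos: [550.5, -130.1, 62.2]
ee_rot: [-2.321, -2.118, 0.0]
force: [-0.4, 0.9, -2.1]
width: 48.9
grasp_force: 48.1
```

>>> servo_tool(
  motion=[
    {"claw": -0.2, "x": 0, "y": 0, "z": 1, "ax": 0, "ay": 0, "az": 0},
    {"claw": -0.2, "x": 0, "y": 0, "z": 1.5, "ax": 0, "ay": 0, "az": 0},
    {"claw": -0.2, "x": 0, "y": 0, "z": 1.5, "ax": 0, "ay": 0, "az": 0},
  ],
)

```text
time: 13.92
ee_pos: [550.6, -130.1, 62.0]
ee_rot: [2.32, 2.117, 0.0]
force: [-2.0, 1.2, 8.7]
width: 48.8
grasp_force: 49.3
```

>>> servo_tool(
  motion=[
    {"claw": -0.2, "x": 0, "y": 0, "z": 1, "ax": 0, "ay": 0, "az": 0},
    {"claw": -0.2, "x": 0, "y": 0, "z": 1.5, "ax": 0, "ay": 0, "az": 0},
    {"claw": -0.2, "x": 0, "y": 0, "z": 1.5, "ax": 0, "ay": 0, "az": 0},
  ],
)

```text
time: 14.17
ee_pos: [550.7, -130.1, 61.8]
ee_rot: [2.319, 2.117, 0.001]
force: [-7.4, 1.9, 22.8]
width: 48.8
grasp_force: 50.9
```

Contact came at z_rep≈62.1, exactly the predicted seat height (a lug would have stopped it near 69). I'll unload, release and rise.

>>> servo_tool(
  motion=[
    {"claw": -0.2, "x": 0, "y": 0, "z": -2, "ax": 0, "ay": 0, "az": 0},
    {"claw": 0.3, "x": 0, "y": 0, "z": -2, "ax": 0, "ay": 0, "az": 0},
    {"claw": 0.6, "x": 0, "y": 0, "z": -2, "ax": 0, "ay": 0, "az": 0},
    {"claw": 0.6, "x": 0, "y": 0, "z": -2, "ax": 0, "ay": 0, "az": 0},
    {"claw": 0.6, "x": 0, "y": 0, "z": -2, "ax": 0, "ay": 0, "az": 0},
    {"claw": 0.6, "x": 0, "y": 0, "z": -2, "ax": 0, "ay": 0, "az": 0},
  ],
)

```text
time: 14.67
ee_pos: [550.5, -130.1, 61.2]
ee_rot: [-2.32, -2.117, 0.0]
force: [0.1, 0.3, -0.8]
width: 68.6
grasp_force: 0.0
```

>>> servo_tool(
  motion=[
    {"claw": 0.6, "x": 0, "y": 0, "z": -10, "ax": 0, "ay": 0, "az": 0},
    {"claw": 0.6, "x": 0, "y": 0, "z": -30, "ax": 0, "ay": 0, "az": 0},
    {"claw": 0.6, "x": 0, "y": 0, "z": -60, "ax": 0, "ay": 0, "az": 0},
    {"claw": 0.6, "x": 0, "y": 0, "z": -90, "ax": 0, "ay": 0, "az": 0},
    {"claw": 0.6, "x": 0, "y": 0, "z": -100, "ax": 0, "ay": 0, "az": 0},
  ],
)

```text
time: 15.08
ee_pos: [552.2, -130.5, 166.2]
ee_rot: [2.317, 2.115, 0.005]
force: [0.7, -0.9, 0.4]
width: 68.3
grasp_force: 0.0
```

```bash
python3 - <<'E'
from m import *
s=grab('side','s10.png'); g=s.max(2); o=arm.get_obs();print(o['time'],o['ee_pos'],o['width'])
# carrier top windows centroid: bluish light inside platform area -> use dark frame mask between lugs
th=np.radians(-5.2);X=np.array([np.cos(th),np.sin(th),0]);Y=np.array([-np.sin(th),np.cos(th),0])
k=8;u=up(g,k)
S=np.array([549,-126.3,0])
for a in range(-84,88,6):
    print(a,[int(u[tuple(np.round((proj('side',S+X*b+Y*a+[0,0,90.5])+.5)*k-.5).astype(int)[::-1])]) for b in range(-32,36,4)])
E
```

```text
15.1333 [ 552.66914807 -130.58056588  166.49535934] 68.3454966214417
-84 [132, 134, 133, 128, 128, 130, 133, 130, 129, 128, 131, 133, 129, 126, 130, 129, 125]
-78 [145, 128, 103, 96, 98, 101, 102, 104, 101, 93, 95, 101, 103, 103, 120, 141, 145]
-72 [142, 110, 59, 36, 37, 40, 39, 39, 41, 38, 39, 38, 38, 45, 87, 135, 151]
-66 [146, 122, 60, 38, 46, 51, 56, 60, 58, 58, 54, 55, 51, 42, 80, 131, 149]
-60 [145, 116, 60, 42, 80, 116, 131, 131, 125, 129, 129, 131, 113, 61, 75, 122, 150]
-54 [132, 99, 52, 46, 100, 151, 169, 169, 166, 166, 168, 168, 140, 81, 77, 126, 150]
-48 [84, 66, 41, 45, 95, 155, 169, 167, 167, 169, 167, 168, 143, 79, 79, 133, 154]
-42 [54, 56, 43, 45, 92, 147, 169, 168, 169, 167, 169, 167, 137, 75, 83, 136, 159]
-36 [54, 56, 46, 44, 89, 142, 164, 164, 163, 162, 162, 159, 136, 72, 86, 145, 159]
-30 [51, 56, 47, 44, 63, 99, 113, 122, 116, 117, 112, 111, 93, 65, 88, 141, 158]
-24 [52, 59, 47, 42, 47, 62, 72, 69, 67, 66, 66, 68, 59, 48, 82, 140, 157]
-18 [58, 63, 48, 44, 55, 71, 77, 77, 78, 80, 80, 82, 66, 47, 75, 132, 156]
-12 [79, 75, 50, 47, 90, 123, 136, 136, 140, 137, 1
[... 671 characters left out ...]
, 98, 101, 129, 114]
42 [223, 194, 115, 75, 113, 166, 184, 185, 184, 183, 184, 183, 160, 116, 128, 188, 181]
48 [235, 202, 119, 76, 115, 168, 187, 185, 185, 183, 183, 184, 163, 115, 141, 206, 212]
54 [232, 202, 121, 74, 106, 162, 183, 185, 181, 180, 178, 180, 164, 117, 131, 201, 201]
60 [223, 188, 113, 76, 101, 148, 172, 171, 169, 165, 159, 164, 156, 120, 133, 200, 199]
66 [231, 204, 149, 113, 115, 137, 146, 142, 142, 138, 137, 144, 140, 128, 146, 199, 191]
72 [209, 202, 177, 150, 148, 158, 147, 132, 133, 130, 144, 157, 151, 141, 145, 171, 169]
78 [110, 112, 107, 95, 103, 112, 93, 81, 90, 85, 95, 111, 97, 91, 94, 94, 95]
84 [36, 37, 40, 39, 38, 40, 30, 29, 33, 34, 32, 33, 26, 28, 34, 34, 31]
```

The pixel rows show the windows evenly spaced between the lugs, so the carrier is seated. Next is the crank, estimated at (546.5, −258.5).

```bash
python3 nav.py 546.5 -258.5 130 -5.2; python3 - <<'E'
from m import *
t=grab('top');s=grab('side','s11.png')
# crank: black in side view around disc; disc fit again
g=s.max(2);u=up(g[255:320,350:405],8)
P=rectk('side',s,lambda u:u.min(2)>150,74,(352,280,402,318));print('disc side',cv2.fitEllipse(cv2.convexHull(P)))
roi=u[60:300,:]; 
for x,y,z in [(546.5,-258.5,z) for z in(77,90,105,120)]:
    p=((proj('side',[x,y,z])-[350,255]+.5)*8-.5).astype(int); print(z,p,[(c,int(u[p[1],c])) for c in range(p[0]-48,p[0]+56,8)])
E
```

```text
t 15.13 pos [ 552.7 -130.6  166.5] w 68.3 F [1.1 0.5 0.7] j [-0.23  0.33 -0.02  1.22 -0.    1.43]
shift [-127.9    5.3   36.7] turn [ 0.38  0.06 -0.04]
disc side ((532.6913452148438, -301.79052734375), (110.22888946533203, 111.08793640136719), 79.79263305664062)
77 [203 255] [(155, 219), (163, 200), (171, 144), (179, 72), (187, 26), (195, 8), (203, 10), (211, 32), (219, 83), (227, 148), (235, 190), (243, 211), (251, 217)]
90 [205 227] [(157, 84), (165, 68), (173, 42), (181, 16), (189, 8), (197, 9), (205, 7), (213, 14), (221, 40), (229, 73), (237, 88), (245, 91), (253, 91)]
105 [207 195] [(159, 40), (167, 31), (175, 20), (183, 10), (191, 8), (199, 11), (207, 7), (215, 13), (223, 38), (231, 67), (239, 87), (247, 93), (255, 92)]
120 [209 163] [(161, 111), (169, 91), (177, 58), (185, 55), (193, 87), (201, 109), (209, 103), (217, 72), (225, 53), (233, 68), (241, 84), (249, 92), (257, 93)]
```

>>> servo_tool(
  motion=[
    {"claw": 1, "x": -35, "y": 1, "z": 0, "ax": 0, "ay": 0, "az": 0},
    {"claw": 1, "x": -75, "y": 3, "z": 0, "ax": 0, "ay": 0, "az": 0},
    {"claw": 1, "x": -110, "y": 4, "z": 10, "ax": 0, "ay": 0, "az": 0},
    {"claw": 1, "x": -128, "y": 4, "z": 30, "ax": 0, "ay": 0, "az": 0},
    {"claw": 1, "x": -128, "y": 4, "z": 36, "ax": 0, "ay": 0, "az": 0},
    {"claw": 1, "x": -128, "y": 4, "z": 36, "ax": 0, "ay": 0, "az": 0},
  ],
)

```text
time: 15.73
ee_pos: [540.6, -257.9, 121.9]
ee_rot: [-2.319, -2.111, 0.003]
force: [-0.8, 0.4, 0.5]
width: 85.6
grasp_force: 0.0
```

```bash
python3 nav.py 545.4 -258.5 66 -5.2
```

```text
t 15.73 pos [ 540.6 -257.9  121.9] w 85.6 F [-0.8  0.4  0.5] j [-0.45  0.41 -0.01  1.16  0.    1.22]
shift [-0.3  5.1 55.9] turn [-0.32 -0.13 -0.16]
```

>>> servo_tool(
  motion=[
    {"claw": 1, "x": 0, "y": 3, "z": 5, "ax": 0, "ay": 0, "az": 0},
    {"claw": 1, "x": 0, "y": 4, "z": 18, "ax": 0, "ay": 0, "az": 0},
    {"claw": 1, "x": 0, "y": 4, "z": 32, "ax": 0, "ay": 0, "az": 0},
    {"claw": 1, "x": 0, "y": 4, "z": 44, "ax": 0, "ay": 0, "az": 0},
    {"claw": 1, "x": 0, "y": 4, "z": 50, "ax": 0, "ay": 0, "az": 0},
    {"claw": 1, "x": 0, "y": 4, "z": 50, "ax": 0, "ay": 0, "az": 0},
    {"claw": 1, "x": 0, "y": 4, "z": 50, "ax": 0, "ay": 0, "az": 0},
  ],
)

```text
time: 16.32
ee_pos: [547.3, -257.5, 75.8]
ee_rot: [2.319, 2.119, 0.0]
force: [-0.2, -0.4, -0.2]
width: 85.2
grasp_force: 0.0
```

```bash
python3 nav.py 545.4 -258.5 66 -5.2
```

```text
t 16.32 pos [ 547.3 -257.5   75.8] w 85.2 F [-0.2 -0.4 -0.2] j [-0.44  0.45 -0.07  1.05 -0.    1.22]
shift [-1.1 -1.8  9.8] turn [0.   0.   0.02]
```

>>> servo_tool(
  motion=[
    {"claw": 1, "x": -1, "y": -2, "z": 6, "ax": 0, "ay": 0, "az": 0},
    {"claw": 1, "x": -1, "y": -2, "z": 9, "ax": 0, "ay": 0, "az": 0},
    {"claw": 0, "x": -1, "y": -2, "z": 9, "ax": 0, "ay": 0, "az": 0},
    {"claw": -0.3, "x": -1, "y": -2, "z": 9, "ax": 0, "ay": 0, "az": 0},
    {"claw": -0.8, "x": -1, "y": -2, "z": 9, "ax": 0, "ay": 0, "az": 0},
    {"claw": -0.8, "x": -1, "y": -2, "z": 9, "ax": 0, "ay": 0, "az": 0},
    {"claw": -0.8, "x": -1, "y": -2, "z": 9, "ax": 0, "ay": 0, "az": 0},
    {"claw": -0.8, "x": -1, "y": -2, "z": 9, "ax": 0, "ay": 0, "az": 0},
  ],
  force=40,
)

```text
time: 16.98
ee_pos: [544.9, -259.3, 66.8]
ee_rot: [2.32, 2.117, -0.0]
force: [-1.6, 0.2, 2.4]
width: 19.2
grasp_force: 38.9
```

```bash
python3 nav.py 545.4 -258.5 66 -5.2; python3 -c "
import numpy as np
f0=1.76
for k in range(0,27): 
    f=f0+np.radians(20)*k
    print(k,round(f,2),'x %.1f y %.1f'%(45*(np.sin(f)-np.sin(f0)),45*(np.cos(f0)-np.cos(f))))"
```

```text
t 16.98 pos [ 544.9 -259.3   66.8] w 19.2 F [-1.6  0.2  2.4] j [-0.44  0.45 -0.09  1.03 -0.    1.22]
shift [0.8 0.4 0.8] turn [ 0.02  0.02 -0.04]
0 1.76 x 0.0 y 0.0
1 2.11 x -5.6 y 14.6
2 2.46 x -15.8 y 26.4
3 2.81 x -29.4 y 34.0
4 3.16 x -44.9 y 36.5
5 3.51 x -60.2 y 33.6
6 3.85 x -73.6 y 25.6
7 4.2 x -83.5 y 13.5
8 4.55 x -88.6 y -1.3
9 4.9 x -88.4 y -16.9
10 5.25 x -82.8 y -31.5
11 5.6 x -72.6 y -43.4
12 5.95 x -59.0 y -51.0
13 6.3 x -43.5 y -53.5
14 6.65 x -28.2 y -50.5
15 7.0 x -14.8 y -42.5
16 7.35 x -4.9 y -30.4
17 7.69 x 0.2 y -15.6
18 8.04 x 0.0 y -0.0
19 8.39 x -5.6 y 14.6
20 8.74 x -15.8 y 26.4
21 9.09 x -29.4 y 34.0
22 9.44 x -44.9 y 36.5
23 9.79 x -60.2 y 33.6
24 10.14 x -73.6 y 25.6
25 10.49 x -83.5 y 13.5
26 10.84 x -88.6 y -1.3
```

Crank gripped: width 19.2 mm. Starting the circle with a short first arc to check forces.

>>> servo_tool(
  motion=[
    {"claw": -0.8, "x": -2.5, "y": 7.5, "z": 0, "ax": 0, "ay": 0, "az": 0},
    {"claw": -0.8, "x": -5.6, "y": 14.6, "z": 0, "ax": 0, "ay": 0, "az": 0},
    {"claw": -0.8, "x": -10.3, "y": 20.9, "z": 0, "ax": 0, "ay": 0, "az": 0},
    {"claw": -0.8, "x": -15.8, "y": 26.4, "z": 0, "ax": 0, "ay": 0, "az": 0},
    {"claw": -0.8, "x": -22.4, "y": 30.7, "z": 0, "ax": 0, "ay": 0, "az": 0},
    {"claw": -0.8, "x": -29.4, "y": 34, "z": 0, "ax": 0, "ay": 0, "az": 0},
    {"claw": -0.8, "x": -37, "y": 36, "z": 0, "ax": 0, "ay": 0, "az": 0},
    {"claw": -0.8, "x": -44.9, "y": 36.5, "z": 0, "ax": 0, "ay": 0, "az": 0},
  ],
  force=40,
)

```text
time: 17.65
ee_pos: [578.0, -307.9, 66.7]
ee_rot: [2.32, 2.118, 0.001]
force: [-3.1, 4.2, 6.9]
width: 18.9
grasp_force: 39.8
```

```bash
python3 nav.py 544.9 -259.3 66 -5.2
```

```text
t 17.65 pos [ 578.  -307.9   66.7] w 18.9 F [-3.1  4.2  6.9] j [-0.49  0.53  0.05  1.09  0.    1.17]
shift [ 45.4 -37.4   0.6] turn [ 0.05  0.   -0.02]
```

>>> servo_tool(
  motion=[
    {"claw": -0.8, "x": -15.3, "y": -2.9, "z": 0, "ax": 0, "ay": 0, "az": 0},
    {"claw": -0.8, "x": -28.7, "y": -10.9, "z": 0, "ax": 0, "ay": 0, "az": 0},
    {"claw": -0.8, "x": -38.6, "y": -23, "z": 0, "ax": 0, "ay": 0, "az": 0},
    {"claw": -0.8, "x": -43.7, "y": -37.8, "z": 0, "ax": 0, "ay": 0, "az": 0},
    {"claw": -0.8, "x": -43.5, "y": -53.4, "z": 0, "ax": 0, "ay": 0, "az": 0},
    {"claw": -0.8, "x": -37.9, "y": -68, "z": 0, "ax": 0, "ay": 0, "az": 0},
    {"claw": -0.8, "x": -27.7, "y": -79.9, "z": 0, "ax": 0, "ay": 0, "az": 0},
    {"claw": -0.8, "x": -14.1, "y": -87.5, "z": 0, "ax": 0, "ay": 0, "az": 0},
  ],
)

```text
time: 18.32
ee_pos: [489.8, -315.1, 66.8]
ee_rot: [2.319, 2.113, 0.001]
force: [11.6, -0.9, -2.8]
width: 18.7
grasp_force: 39.8
```

```bash
python3 nav.py 544.9 -259.3 66.5 -5.2
```

```text
t 18.32 pos [ 489.8 -315.1   66.8] w 18.7 F [11.6 -0.9 -2.8] j [-0.57  0.42 -0.15  1.   -0.    1.09]
shift [60.6 49.7  0.4] turn [ 0.2   0.12 -0.12]
```

>>> servo_tool(
  motion=[
    {"claw": -0.8, "x": 15.5, "y": -2.5, "z": 0, "ax": 0, "ay": 0, "az": 0},
    {"claw": -0.8, "x": 30.8, "y": 0.5, "z": 0, "ax": 0, "ay": 0, "az": 0},
    {"claw": -0.8, "x": 44.2, "y": 8.5, "z": 0, "ax": 0, "ay": 0, "az": 0},
    {"claw": -0.8, "x": 54.1, "y": 20.6, "z": 0, "ax": 0, "ay": 0, "az": 0},
    {"claw": -0.8, "x": 59.2, "y": 35.4, "z": 0, "ax": 0, "ay": 0, "az": 0},
    {"claw": -0.8, "x": 59, "y": 51, "z": 0, "ax": 0, "ay": 0, "az": 0},
    {"claw": -0.8, "x": 53.4, "y": 65.6, "z": 0, "ax": 0, "ay": 0, "az": 0},
    {"claw": -0.8, "x": 43.2, "y": 77.4, "z": 0, "ax": 0, "ay": 0, "az": 0},
  ],
)

```text
time: 18.98
ee_pos: [570.4, -277.0, 66.6]
ee_rot: [-2.319, -2.118, 0.002]
force: [-11.2, -3.0, 8.8]
width: 18.9
grasp_force: 41.9
```

```bash
python3 nav.py 544.9 -259.3 66.5 -5.2
```

```text
t 18.98 pos [ 570.4 -277.    66.6] w 18.9 F [-11.2  -3.    8.8] j [-0.45  0.5  -0.    1.07 -0.    1.21]
shift [ 15.3 -27.    0.2] turn [-0.08  0.04  0.02]
```

>>> servo_tool(
  motion=[
    {"claw": -0.8, "x": -13.6, "y": 7.6, "z": 0, "ax": 0, "ay": 0, "az": 0},
    {"claw": -0.8, "x": -29.1, "y": 10.1, "z": 0, "ax": 0, "ay": 0, "az": 0},
    {"claw": -0.8, "x": -44.4, "y": 7.2, "z": 0, "ax": 0, "ay": 0, "az": 0},
    {"claw": -0.8, "x": -57.8, "y": -0.8, "z": 0, "ax": 0, "ay": 0, "az": 0},
    {"claw": -0.8, "x": -57.8, "y": -0.8, "z": 0, "ax": 0, "ay": 0, "az": 0},
  ],
)

```text
time: 19.4
ee_pos: [563.1, -336.4, 66.7]
ee_rot: [-2.322, -2.116, 0.0]
force: [-2.5, -0.3, 4.6]
width: 19.3
grasp_force: 41.8
```

```bash
cat > phi.py <<'E'
from h import *
o=arm.get_obs(); th=np.radians(-5.2);X=np.array([np.cos(th),np.sin(th)]);Y=np.array([-np.sin(th),np.cos(th)])
v=o['ee_pos'][:2]-[533.2,-303.2]
print('t',o['time'],'pos',o['ee_pos'].round(1),'r',np.hypot(*v).round(1),'phi',(np.arctan2(v@Y,-v@X)%(2*np.pi)+2*np.pi*1).round(3),'Ftool x %.1f y %.1f'%(o['force'][:2]@Y,o['force'][:2]@X))
E
python3 phi.py
```

```text
t 19.4 pos [ 563.1 -336.4   66.7] r 44.7 phi 10.171 Ftool x -0.5 y -2.5
```

>>> servo_tool(
  motion=[
    {"claw": -0.8, "x": -5, "y": -5.2, "z": 0, "ax": 0, "ay": 0, "az": 0},
    {"claw": -0.8, "x": -7.7, "y": -8.7, "z": 0, "ax": 0, "ay": 0, "az": 0},
    {"claw": -0.8, "x": -9, "y": -10.7, "z": 0, "ax": 0, "ay": 0, "az": 0},
    {"claw": -0.8, "x": -10.1, "y": -12.6, "z": 0, "ax": 0, "ay": 0, "az": 0},
    {"claw": -0.8, "x": -10.1, "y": -12.6, "z": 0, "ax": 0, "ay": 0, "az": 0},
  ],
)

```text
time: 19.82
ee_pos: [550.9, -344.2, 66.8]
ee_rot: [2.319, 2.116, 0.001]
force: [4.0, -0.4, 4.2]
width: 19.0
grasp_force: 41.3
```

```bash
python3 phi.py
```

```text
t 19.8167 pos [ 550.9 -344.2   66.8] r 44.6 phi 10.496 Ftool x -0.0 y 4.0
```

>>> servo_tool(
  motion=[
    {"claw": -0.8, "x": -0.8, "y": -1.6, "z": 0, "ax": 0, "ay": 0, "az": 0},
    {"claw": -0.8, "x": -1.5, "y": -3.3, "z": 0, "ax": 0, "ay": 0, "az": 0},
    {"claw": -0.8, "x": -1.5, "y": -3.3, "z": 0, "ax": 0, "ay": 0, "az": 0},
  ],
)

```text
time: 20.07
ee_pos: [550.7, -344.2, 66.9]
ee_rot: [2.316, 2.117, 0.009]
force: [17.0, 3.9, -1.9]
width: 18.7
grasp_force: 41.2
```

```bash
python3 phi.py
```

```text
t 20.0667 pos [ 550.7 -344.2   66.9] r 44.6 phi 10.502 Ftool x 5.4 y 16.6
```

The wheel is at its stop: φ≈10.50 and the force rises to 17 N. I'll dwell briefly, then back off a quarter turn to φ≈8.93.

>>> servo_tool(
  motion=[
    {"claw": -0.8, "x": 0, "y": 0, "z": 0, "ax": 0, "ay": 0, "az": 0},
    {"claw": -0.8, "x": 9.6, "y": 14.1, "z": 0, "ax": 0, "ay": 0, "az": 0},
    {"claw": -0.8, "x": 20.5, "y": 21.9, "z": 0, "ax": 0, "ay": 0, "az": 0},
    {"claw": -0.8, "x": 33.3, "y": 26.3, "z": 0, "ax": 0, "ay": 0, "az": 0},
    {"claw": -0.8, "x": 46.7, "y": 26.6, "z": 0, "ax": 0, "ay": 0, "az": 0},
    {"claw": -0.8, "x": 55.5, "y": 24.6, "z": 0, "ax": 0, "ay": 0, "az": 0},
    {"claw": -0.8, "x": 62.5, "y": 21.5, "z": 0, "ax": 0, "ay": 0, "az": 0},
    {"claw": -0.8, "x": 62.5, "y": 21.5, "z": 0, "ax": 0, "ay": 0, "az": 0},
  ],
)

```text
time: 20.73
ee_pos: [573.7, -283.2, 66.7]
ee_rot: [-2.319, -2.119, 0.0]
force: [1.6, 3.0, 5.7]
width: 19.0
grasp_force: 42.1
```

```bash
python3 phi.py
```

```text
t 20.7333 pos [ 573.7 -283.2   66.7] r 45.2 phi 8.876 Ftool x 3.1 y 1.4
```

>>> servo_tool(
  motion=[
    {"claw": 0.2, "x": 0, "y": 0, "z": 0, "ax": 0, "ay": 0, "az": 0},
    {"claw": 0.2, "x": 0, "y": 0, "z": 0, "ax": 0, "ay": 0, "az": 0},
    {"claw": 0.2, "x": 0, "y": 0, "z": 0, "ax": 0, "ay": 0, "az": 0},
    {"claw": 0.2, "x": 0, "y": 0, "z": 0, "ax": 0, "ay": 0, "az": 0},
  ],
)

```text
time: 21.07
ee_pos: [573.3, -284.8, 66.2]
ee_rot: [-2.321, -2.117, 0.002]
force: [-1.5, 0.3, 3.4]
width: 51.0
grasp_force: 2.0
```

>>> servo_tool(
  motion=[
    {"claw": 0.2, "x": 0, "y": 0, "z": -10, "ax": 0, "ay": 0, "az": 0},
    {"claw": 0.2, "x": 0, "y": 0, "z": -40, "ax": 0, "ay": 0, "az": 0},
    {"claw": 0.2, "x": 0, "y": 0, "z": -75, "ax": 0, "ay": 0, "az": 0},
    {"claw": 0.2, "x": 0, "y": 0, "z": -110, "ax": 0, "ay": 0, "az": 0},
    {"claw": 0.2, "x": 0, "y": 0, "z": -120, "ax": 0, "ay": 0, "az": 0},
    {"claw": 0.2, "x": 0, "y": 0, "z": -120, "ax": 0, "ay": 0, "az": 0},
    {"claw": 0.2, "x": 0, "y": 0, "z": -120, "ax": 0, "ay": 0, "az": 0},
  ],
)

```text
time: 21.65
ee_pos: [574.0, -284.8, 187.0]
ee_rot: [2.32, 2.117, 0.001]
force: [0.4, 0.1, -1.1]
width: 51.5
grasp_force: 0.0
```

```bash
python3 - <<'E'
from m import *
s=grab('side','s12.png'); g=s.max(2);u=up(g,8);S=np.array([549,-126.3,0])
th=np.radians(-5.2);X=np.array([np.cos(th),np.sin(th),0]);Y=np.array([-np.sin(th),np.cos(th),0])
for a in (-78,-66,-48,-24,0,24,48,66): print(a,[int(u[tuple(np.round((proj('side',S+X*b+Y*a+[0,0,105])+.5)*8-.5).astype(int)[::-1])]) for b in range(-32,36,4)])
P=rectk('side',s,lambda u:u.min(2)>150,74,(352,280,402,318));print('disc',cv2.fitEllipse(cv2.convexHull(P)))
for p in([573.7,-283.2],[545,-259]): print('crank?',[int(u[tuple(np.round((proj('side',p+[z])+.5)*8-.5).astype(int)[::-1])]) for z in(85,95,105,115)])
o=arm.get_obs();print(o['ee_pos'],o['width'],o['force'])
E
```

```text
-78 [236, 211, 176, 172, 161, 151, 161, 171, 166, 166, 156, 156, 165, 167, 189, 219, 218]
-66 [238, 204, 103, 67, 75, 82, 84, 84, 87, 83, 85, 88, 77, 76, 138, 211, 216]
-48 [127, 105, 64, 78, 123, 172, 184, 183, 182, 184, 186, 184, 157, 101, 110, 161, 177]
-24 [92, 82, 69, 73, 82, 101, 113, 117, 113, 110, 113, 110, 100, 81, 97, 138, 157]
0 [51, 82, 76, 77, 113, 167, 182, 183, 184, 181, 182, 185, 156, 109, 72, 45, 37]
24 [117, 111, 85, 74, 80, 99, 111, 111, 116, 119, 116, 113, 97, 79, 79, 70, 44]
48 [233, 207, 121, 76, 109, 160, 182, 183, 184, 184, 185, 184, 164, 115, 140, 209, 206]
66 [230, 203, 147, 117, 116, 128, 142, 148, 147, 139, 139, 140, 134, 132, 159, 209, 198]
disc ((553.4052124023438, -258.42706298828125), (22.63591957092285, 40.62024688720703), 71.74549865722656)
crank? [4, 8, 7, 20]
crank? [165, 89, 109, 157]
[ 573.43053251 -284.48743747  185.70798502] 51.5284749511841 [ 0.01561931  1.43541783 -0.75301669]
```

The carrier is still flat between the lugs on the raised platform, the crank is where I left it, and the arm is clear. Handing in.

```bash
python3 -c "
from rig import arm
print(arm.hand_in())"
```

```text
the job is handed in; nothing more can be done
None
```

I handed the job in at about 22 s of robot time: the carrier was squared in the corner, lifted onto the lift platform and let go, and the wheel was cranked to its stop and backed off about a quarter turn (estimated angle 8.88 rad, target 8.63–9.23). The hand-in returned no verdict; seating and wheel angle come from contact heights, forces and camera pixels, and I did not check the bystanders afterwards, though the arm was never meant to touch them.

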